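# Plug the stick-in grow lamp into the herb rack and switch it on

### The job

Take the little grow lamp off its sloping rest, stand it upright on its foot in the black tray and let go of it, so that you can take it again from above by its red head. Then push its stem down through the round window of the herb rack, feel around with the foot for the hidden socket below until it drops in, seat it fully and let go. Only then flip the rack's toggle switch on, all the way over to its far side; leave the two herb pots, the glass cloche and the scoop where they are.

Things in the scene. Friction and masses are not known exactly. Their poses are not given: they have to be found in the camera images.
- lamp: Stick-in grow lamp, 145 mm long, about 100 g. Origin: centre of its flat foot face; own z runs from foot to head. Aluminium stem 20 mm thick (foot edge chamfered) from z = 0 to 96, white light ring 30 mm wide to z = 100, red head above. Starts on the rest, stem rising 30 degrees from foot to head. It can stand alone on its foot but falls if tipped beyond about 7 degrees.
- lamp_foot (a point): Centre of the lamp's flat foot face (same as the lamp's origin). The lamp's weight is centred about 58 mm from here.
- lamp_head (a point): Point on the lamp's axis in the red cylindrical head with black bands, 30 mm in diameter, which reaches from 100 to 145 mm from the foot. This point is 125 mm from the foot: where to grip the standing lamp from above.
- rest: Fixed steel rest for the lamp: base plate 135 x 50 x 4 mm, origin at the centre of its underside. Two V notches 8 mm thick carry the stem at 16 and 84 mm from the foot, with a stop at the foot; between them (25 to 75 mm from the foot) the stem is free at both sides and beneath. The foot's centre lies at x = -55, z = 22 mm in the rest's frame; the stem rises at 30 degrees towards its +x.
- tray: Fixed black plastic tray, 150 x 150 mm, rim 12 mm high, flat inner floor 4 mm above the work surface. Origin at the centre of the underside.
- rack: Fixed galvanised rack, top plate 150 (x) x 375 (y) mm, 75 to 79 mm above the work surface. Origin on the work surface under the centre of its round window. Under the window is a fixed black block, flat top 40 mm above the work surface, with one blind hole 23 mm in diameter, mouth chamfered 1.5 mm, 30 mm deep (floor 10 mm above the work surface): the socket.
- window (a point): Centre of the round window (50 mm in diameter) in the rack's 4 mm top plate, at its upper face, 79 mm above the work surface. The socket's centre is off this point sideways by an unknown amount, up to 6 mm along the rack's x and up to 6 mm along its y; it is black in black and in the shade, and no reading gives it.
- switch (a joint): Toggle switch angle in rad, 0 (off, leaning 0.5 rad towards the rack's -x side) to 1.0 (on, leaning 0.5 rad towards the rack's +x side, which faces away from the robot). Stays where it is left; 1 to 2 N at the ball moves it. Starts between 0 and 0.15; on is beyond 0.85.
- switch_tip (a point): Centre of the red ball (26 mm in diameter) on the switch's lever, 55 mm from its pivot. The pivot axis is along the rack's y at x = 0, y = 178 mm in the rack's frame, 101 mm above the work surface; the ball's centre is 149 mm above the work surface at either end, 156 mm halfway. The black switch block (70 x 50 mm) has its top 104 mm above the work surface.
- pot_left: Clay pot with herbs, 69 mm in diameter at the rim, 70 mm high, rim 104 mm above the work surface, herbs to about 125 mm; stands in the rack at y = +95 mm. Origin under its centre. Leave alone.
- pot_right: The same, in the rack at y = -105 mm. Leave alone.
- cloche: Glass cloche, 110 mm in diameter, 160 mm high with its knob, standing loose. Origin under its centre. Fragile: leave alone.
- scoop: Aluminium scoop, 185 mm long and 50 mm wide, 30 mm high, lying loose; origin at the back of the blade on the underside, blade towards its +x. Leave alone.
Mind the look-alikes: they are no part of the job. Leave any orange look-alike of the lamp alone.

How it is judged:
By the outcome, as a careful person would: the job done as asked, in the order asked, and still so for the second after the job is handed in, with the robot touching nothing.
It also fails if it takes over 72 s, if anything falls off the work surface, if the arm or the gripper's body presses on something with over 40 N, if the wrist force passes 120 N, or if a joint passes its speed limit or range.

### The arm

A 6-joint arm with a two-finger parallel gripper is mounted at the origin on the work surface. World frame = base frame: x ahead of the robot, y to its left, z up, the work surface at z = 0. Lengths are in m, angles in rad, forces in N, time in s.
With the tool pointing down it reaches from about 0.375 to 0.9 m from the base axis. Payload 3.1 kg.
Tool frame: the origin (TCP) lies between the finger pads; the fingertips stand 22 mm ahead of it and the grasp point (between the pads) lies 3 mm ahead of it; z points along the fingers, y is the direction in which the jaws open and shut (so a half turn about z gives the same grasp; the last joint's range is limited). The gripper opens to 87 mm and grips with 3 to 60 N. Pads are 19 mm wide; open, the fingers measure 117 mm over their backs; the gripper's body (75 mm by 190 mm) begins 51 mm behind the grasp point.
Start: joints at [-1.335, 0.527, 1.433, -0, 1.181, -0.178], TCP at [0.252, -0.572, 0.245] pointing down, gripper open.
Joint ranges: [-3.08, 3.08], [-0.75, 2.2], [0.22, 2.44], [-1.43, 4.57], [0, 2.65], [-2.85, 2.85]. Speed limits (rad/s): [2.79, 2.79, 3.14, 3.14, 3.14, 3.14].

### API

Orientations are given as a unit quaternion [x, y, z, w].
In Python, from rig import get_obs, camera, get_calibration, hand_in, search_frame gives the robot as it stands.
- The arm moves only by the shell command python3 -m jog 'ROWS' [FORCE]. ROWS is JSON, a list of rows, each an object with "grip": the closure in counts, from 0 (fully open) to 255 (shut); "travel": the shift along the world's x, y, z in cm, a list of three; "twist": the turn about the world's z in degrees. A call has 1 to 8 rows; each row shifts and turns the commanded pose from where the row before left it; what a row does not reach is not made up. A row lasts 1/10 s, in which the tool goes at most 50 mm and 8.59 degrees, less where a joint would pass 70% of its speed; a pose out of reach is approached as far as the arm can. A call is refused whole if a number of a shift passes 5 or a number of a turn 8.59, either way. A call with a gripper value outside its range is refused whole. The fingers move at their own pace and stop on an object; FORCE is the grip in N (left out, the last holds). Time passes only in rows, so rows that do not move let the fingers close. It gives the time, the measured TCP pose, the force and the opening at its end, in the units of the state.
- get_obs(): the state, without advancing time (a new reading comes with each control period).
- camera(name): name is "side" or "top" or "wrist"; returns the picture (480x640x3 uint8, red, green, blue); there is no depth.
- get_calibration(name): a dict with "fx", "fy", "cx", "cy" (pixels), "R" (3x3) and "t" (3): a world point X has camera coordinates R X + t; the wrist camera has in their place "T_tool_cam" (4x4, takes a point from camera to tool coordinates, whose origin is the TCP and whose axes are the flange's). Camera axes: x right, y down, z forward; pixel columns grow to the right and rows downward; lengths in m; the calibration is good to about 2 mm. The wrist camera is an equidistant fisheye: a pixel r from the principal point sees the ray r / f radians off the axis. A picture is of the moment at which its call begins: read the wrist's pose just before it. get_calibration takes no time and is no camera call.
- hand_in(): hands the job in, once; it reports no verdict.
Trained networks look in the newest picture that a camera, given by its name, has taken for a name from the list of things; names that differ only in an ending like _2 or _b are one class to them, and where a whole thing is asked for, a point or a joint stands for the part that bears it (a point fixed in the world has none). Each returns a list of dicts, best first, with "p" (0 to 1); they miss things now and then, are a little off and sometimes report something else, mostly with a low value. They report only what shows in the picture. A call takes as long as a camera call. They do not tell look-alikes from the thing itself.
- search_frame(target, camera): "at" ([x, y, z] in m, in world coordinates, good to about 4 mm: the middle of the surface that is visible of it).
The state is a dict: "time": time; "q": joint angles; "joint_velocities": joint speeds; "joint_torque": joint torques, N m; "position": TCP position; "tool_rot": TCP orientation; "ft_force": force on the tool from outside, world axes, zero at the start; "moment": the same for the moment, N m; "grip_width": finger opening in m.
Only numpy, scipy, OpenCV 4.12 (cv2) and the standard library are available. Lean on these libraries where they do the work, as an engineer would, in place of code of your own. Each camera call takes 0.05 s, during which the arm holds its last target. There are 200 camera calls.

## Working session

There is one attempt and no reset: what is moved stays moved. The work goes in short steps, Python scripts to look and compute and a shell command to move; the robot and the scene stay as the last step left them, time stands still between calls to the robot, and variables do not carry over. Pictures are saved under pics/ and viewed, about 8 in all and at most 12, crops included, and the job is handed in when it is done.

```bash
ls; mkdir -p pics; python3 - <<'E'
from rig import *
import cv2,numpy as np
o=get_obs();print({k:np.round(v,3).tolist() for k,v in o.items()})
ims=[]
for c in["top","side"]:
    im=camera(c);cv2.imwrite(f"pics/{c}0.png",im[:,:,::-1])
    for t in ["lamp","lamp_head","rest","tray","rack","switch_tip","pot_left","cloche","scoop"]:
        print(c,t,[(np.round(d["at"],3).tolist(),round(d["p"],2)) for d in search_frame(t,c)][:4])
    k=get_calibration(c);print({a:np.round(b,4).tolist() for a,b in k.items()})
E
```

```text
pics
{'time': 0.0, 'q': [-1.335, 0.528, 1.434, 0.0, 1.181, -0.178], 'joint_velocities': [-0.002, -0.001, -0.0, 0.003, 0.002, 0.001], 'joint_torque': [0.001, -44.003, -17.659, 0.063, 0.058, -0.0], 'position': [0.252, -0.571, 0.244], 'tool_rot': [0.979, 0.206, -0.0, -0.001], 'ft_force': [-0.146, -0.493, 0.496], 'moment': [-0.064, -0.071, 0.016], 'grip_width': 0.087}
top lamp [([0.356, 0.493, 0.026], 0.7), ([0.485, 0.343, 0.077], 0.65)]
top lamp_head [([0.482, 0.347, 0.079], 0.89), ([0.355, 0.496, 0.021], 0.62), ([0.538, -0.179, 0.082], 0.56)]
top rest [([0.455, 0.337, 0.004], 0.93), ([0.537, -0.302, 0.094], 0.27)]
top tray [([0.47, 0.13, 0.004], 0.9)]
top rack [([0.538, -0.178, 0.081], 0.95)]
top switch_tip []
top pot_left [([0.552, -0.104, 0.092], 0.78)]
top cloche [([0.765, 0.229, 0.111], 0.85)]
top scoop [([0.792, 0.03, 0.002], 0.56), ([0.481, 0.344, 0.08], 0.52)]
{'fx': 509.1452, 'fy': 509.1452, 'cx': 324.9483, 'cy': 238.0714, 'R': [[0.0214, -0.9995, 0.022], [-0.9972, -0.0229, -0.071], [0.0715, -0.0204, -0.9972]], 't': [0.0025, 0.6174, 1.1941]}
side lamp [([0.478, 0.351, 0.07], 0.58), ([0.406, 0.457, 0.022], 0.53)]
side lamp_head [([0.482, 0.351, 0.071], 0.89), ([0.407, 0.457, 0.018], 0.68), ([0.54, -0.295, 0.092], 0.28)]
side rest [([0.468, 0.354, 0.006], 0.62)]
side tray [([0.473, 0.135, 0.002], 0.85)]
side rack [([0.522, -0.161, 0.08], 0.88), ([0.549, -0.106, 0.1], 0.28)]
side switch_tip [([0.537, -0.021, 0.16], 0.67)]
side pot_left [([0.549, -0.105, 0.101], 0.73)]
side cloche [([0.764, 0.265, 0.097], 0.82)]
side scoop [([0.792, 0.024, 0.006], 0.61)]
{'fx': 611.9994, 'fy': 611.9994, 'cx': 311.7054, 'cy': 240.9998, 'R': [[-0.9488, -0.3159, 0.004], [-0.2429, 0.7212, -0.6487], [0.202, -0.6165, -0.761]], 't': [0.5735, 0.1795, 1.2716]}
```

View pics/top0.png

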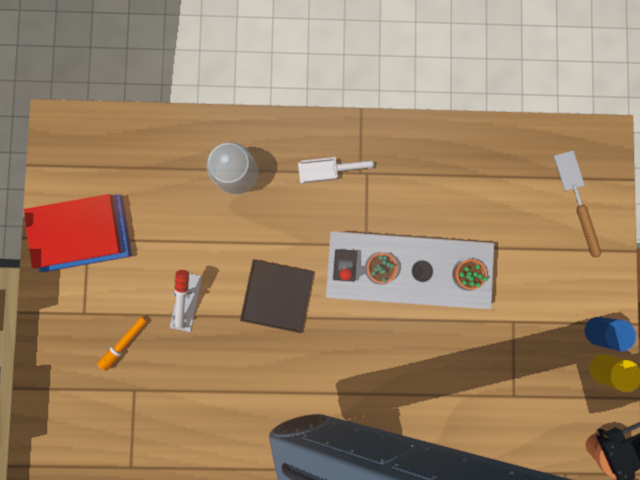

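View pics/side0.png

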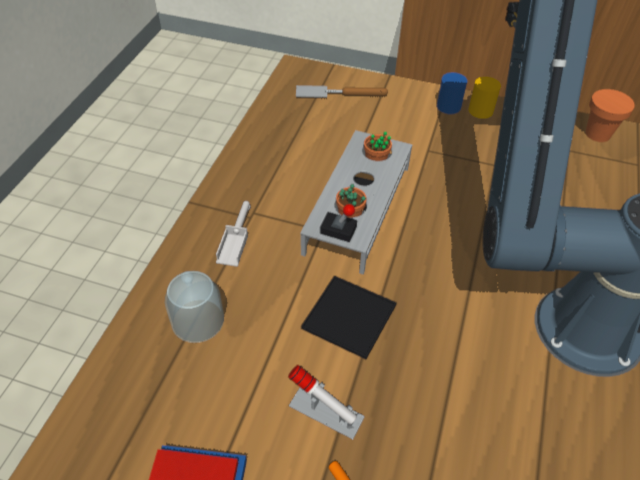

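The lamp is the red-headed, white one on the rest: top image (182,298), side (323,395). It could be confused with the orange stick at top (123,343), which lies on the table and is the look-alike, and with the red switch ball at top (345,274). The round window is at top (422,271). Next I'll check the lamp and the rack in one close crop.

```bash
python3 - <<'E'
import cv2,numpy as np
a=cv2.imread("pics/top0.png");b=cv2.imread("pics/side0.png")
r=lambda im,x,y,w,h,s:cv2.resize(im[y:y+h,x:x+w],(w*s,h*s),interpolation=cv2.INTER_CUBIC)
L=np.hstack([r(a,150,255,80,80,4),r(b,280,355,90,80,4)])
M=r(a,320,225,180,90,4)[:, :680]
cv2.imwrite("pics/crop1.png",np.vstack([L,np.pad(M,((0,0),(0,0),(0,0)))[:,:680]])[:600] if False else np.vstack([L[:240] if False else L[:, :680],cv2.resize(M,(680,270))]))
E
```

```text
(no output)
```

View pics/crop1.png

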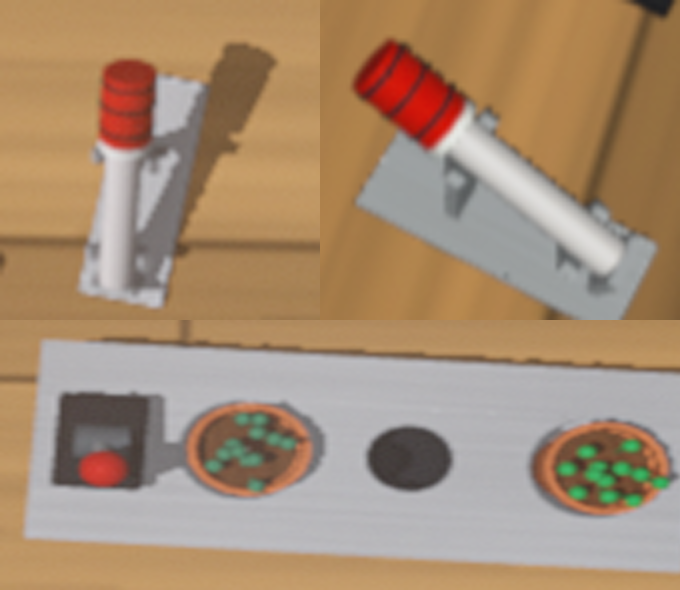

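```bash
cat > h.py <<'E'
import numpy as np
from rig import *
from scipy.optimize import least_squares
K={c:get_calibration(c) for c in("top","side")}
def proj(c,X):
    k=K[c];p=k["R"]@np.asarray(X)+k["t"];return np.array([k["fx"]*p[0]/p[2]+k["cx"],k["fy"]*p[1]/p[2]+k["cy"]])
def back(c,u,v,z):
    k=K[c];R=np.array(k["R"]);C=-R.T@k["t"];d=R.T@[(u-k["cx"])/k["fx"],(v-k["cy"])/k["fy"],1];return C+d*(z-C[2])/d[2]
E
python3 - <<'E'
from h import *
m=[("top",.098,180.5,291.5),("top",.145,182.3,273),("top",0,179,327),("side",.098,311.8,388.3),("side",.145,294,372.3),("side",0,351,420)]
def P(x,s):return np.array([x[0],x[1],.022])+s*np.array([np.cos(np.pi/6)*np.cos(x[2]),np.cos(np.pi/6)*np.sin(x[2]),.5])
f=least_squares(lambda x:np.concatenate([proj(c,P(x,s))-[u,v] for c,s,u,v in m]),[.4,.33,0])
print(f.x,np.degrees(f.x[2]),np.round(f.fun,1),"grasp64",P(f.x,.064),P(f.x,.1225))
w=back("top",422.3,271,.079);a=back("top",383,268.3,.104);b=back("top",470.5,274,.104);print("win",w,"pots",a,b,np.degrees(np.arctan2(-(a-b)[0],(a-b)[1])))
for c in((252,262),(312,270),(301,331),(241,320)):print("tray",back("top",*c,.012))
E
```

```text
[ 0.40403905  0.35865427 -0.17584113] -10.074954538304349 [-1.1 -1.1 -1.7 -0.4 -2.  -1.6  1.3 -1.6 -0.7 -1.6  2.9 -0.3] grasp64 [0.45861    0.34895832 0.054     ] [0.50849126 0.34009561 0.08325   ]
win [ 0.54306502 -0.20574982  0.079     ] pots [ 0.5468866 -0.1126355  0.104    ] [ 0.53843707 -0.30838415  0.104     ] -2.471651930701055
tray [0.55648234 0.18925555 0.012     ]
tray [0.5404827  0.04534798 0.012     ]
tray [0.39538492 0.0680996  0.012     ]
tray [0.41850129 0.21093054 0.012     ]
```

```bash
python3 -m jog '[{"grip":0,"travel":[4,2.5,0.8],"twist":0},{"grip":0,"travel":[4,2.5,0.8],"twist":0},{"grip":0,"travel":[4,2.5,0.8],"twist":0},{"grip":0,"travel":[4,2.5,0.8],"twist":0},{"grip":0,"travel":[4,2.5,0.8],"twist":0},{"grip":0,"travel":[4,2.5,0.8],"twist":0},{"grip":0,"travel":[4,2.5,0.8],"twist":0},{"grip":0,"travel":[2,4,0],"twist":0}]' 10
python3 -m jog '[{"grip":0,"travel":[0,4.8,0],"twist":-8.5},{"grip":0,"travel":[0,4.8,0],"twist":-8.5},{"grip":0,"travel":[0,4.8,0],"twist":-8.5},{"grip":0,"travel":[0,4.8,0],"twist":-8.5},{"grip":0,"travel":[0,4.8,0],"twist":0},{"grip":0,"travel":[0,4.8,0],"twist":0},{"grip":0,"travel":[0,4.8,0],"twist":0},{"grip":0,"travel":[0,4.8,0],"twist":0}]'
python3 -m jog '[{"grip":0,"travel":[-1.5,4.5,0],"twist":0},{"grip":0,"travel":[-1.5,4.5,0],"twist":0},{"grip":0,"travel":[-1.5,4.5,0],"twist":0},{"grip":0,"travel":[-1.5,4.5,0],"twist":0},{"grip":0,"travel":[-1.5,4.5,0],"twist":0},{"grip":0,"travel":[-1.5,4.5,-1],"twist":0},{"grip":0,"travel":[-1.5,4.5,-1],"twist":0},{"grip":0,"travel":[0,0,0],"twist":0}]'
cat >> h.py <<'E'
from scipy.spatial.transform import Rotation as Ro
import cv2
def wrist(name=None,save=True):
    o=get_obs();im=camera("wrist")
    if name: cv2.imwrite(f"pics/{name}.png",im[:,:,::-1])
    k=get_calibration("wrist");T=np.eye(4);T[:3,:3]=Ro.from_quat(o["tool_rot"]).as_matrix();T[:3,3]=o["position"]
    return im,k,T@np.array(k["T_tool_cam"])
def wproj(k,T,X):
    p=np.linalg.inv(T)@np.append(X,1);n=np.hypot(p[0],p[1]);th=np.arctan2(n,p[2]);return np.array([k["cx"]+k["fx"]*th*p[0]/n,k["cy"]+k["fy"]*th*p[1]/n])
def wback(k,T,u,v,z):
    a=np.array([(u-k["cx"])/k["fx"],(v-k["cy"])/k["fy"]]);th=np.hypot(*a);d=np.append(a/th*np.sin(th),np.cos(th));d=T[:3,:3]@d
    return T[:3,3]+d*(z-T[2,3])/d[2]
def P(x,s):return np.array([x[0],x[1],.022])+s*np.array([np.cos(np.pi/6)*np.cos(x[2]),np.cos(np.pi/6)*np.sin(x[2]),.5])
E
python3 - <<'E'
from h import *
o=get_obs();print(o["time"],o["position"],o["q"])
im,k,T=wrist("w1")
print([(d["at"],d["p"]) for d in search_frame("lamp","wrist")], k["fx"],k["cx"],k["cy"],np.round(k["T_tool_cam"],3).tolist())
im=im[:,:,::-1].copy()
x=[.404,.3587,-.1758]
for s in(0,.064,.098,.145):
    u=wproj(k,T,P(x,s));print(s,u);cv2.circle(im,tuple(int(round(v)) for v in u),3,(255,0,0),-1)
cv2.imwrite("pics/w1m.png",im)
E
```

```text
time: 1.8
position: [0.5556, -0.3576, 0.3019]
tool_rot: [0.979, 0.206, 0.002, 0.002]
ft_force: [0.2, -0.4, 0.3]
grip_width: 0.0873
time: 2.6
position: [0.5517, 0.0287, 0.3008]
tool_rot: [0.996, -0.089, 0.0, -0.0]
ft_force: [0.7, 0.2, 0.7]
grip_width: 0.087
time: 3.4
position: [0.4437, 0.3463, 0.2793]
tool_rot: [0.996, -0.085, -0.002, -0.0]
ft_force: [-0.7, 0.2, -0.6]
grip_width: 0.0871
3.4 [0.44365003 0.3462903  0.27932339] [0.46302259 0.40437484 1.54873438 0.00254515 1.19056727 2.20396134]
[([0.3949, 0.4564, 0.0179], 0.97), ([0.4909, 0.3422, 0.083], 0.96)] 371.64829954431775 315.7091832450558 240.4649879781608 [[-0.0, -0.959, -0.285, 0.079], [1.0, 0.0, -0.0, 0.001], [0.0, -0.285, 0.959, -0.14], [0.0, 0.0, 0.0, 1.0]]
0 [310.44658155 241.61479137]
0.064 [310.02892219 197.66533809]
0.098 [309.79144895 170.01192076]
0.145 [309.45632232 126.27855543]
```

View pics/w1m.png

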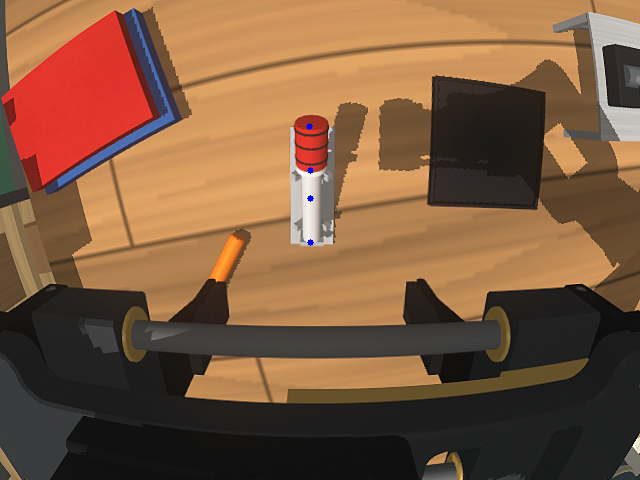

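The red-headed lamp at (310,120–242) matches my model to within about 2 px. The orange look-alike is at (230,255) and the tray at (488,143). I'm going down for the stem.

```bash
python3 -m jog '[{"grip":0,"travel":[0.6,0.2,-4.5],"twist":0},{"grip":0,"travel":[0.6,0.1,-4.5],"twist":0},{"grip":0,"travel":[0,0,-4.5],"twist":0},{"grip":0,"travel":[0,0,-4],"twist":0},{"grip":0,"travel":[0,0,0],"twist":0},{"grip":0,"travel":[0,0,0],"twist":0}]' 10
```

```text
time: 4.1
position: [0.4599, 0.3437, 0.1059]
tool_rot: [0.996, -0.09, -0.0, 0.0]
ft_force: [0.6, -0.1, 0.4]
grip_width: 0.0876
```

```bash
python3 -m jog '[{"grip":0,"travel":[-0.5,0.6,-2.5],"twist":0},{"grip":0,"travel":[0,0,-2.6],"twist":0},{"grip":0,"travel":[0,0,0],"twist":0},{"grip":255,"travel":[0,0,0],"twist":0},{"grip":255,"travel":[0,0,0],"twist":0},{"grip":255,"travel":[0,0,0],"twist":0},{"grip":255,"travel":[0,0,0],"twist":0},{"grip":255,"travel":[0,0,0],"twist":0}]' 15
```

```text
time: 4.9
position: [0.4542, 0.351, 0.0552]
tool_rot: [0.996, -0.089, 0.0, -0.0]
ft_force: [-0.5, -0.7, -0.1]
grip_width: 0.0549
```

```bash
python3 -m jog '[{"grip":255,"travel":[0,0,0],"twist":0},{"grip":255,"travel":[0,0,0],"twist":0},{"grip":255,"travel":[0,0,0],"twist":0},{"grip":255,"travel":[0,0,0],"twist":0},{"grip":255,"travel":[0,0,0],"twist":0},{"grip":255,"travel":[0,0,0],"twist":0},{"grip":255,"travel":[0,0,0],"twist":0}]'
```

```text
time: 5.6
position: [0.4535, 0.3497, 0.0544]
tool_rot: [0.996, -0.089, -0.001, 0.001]
ft_force: [0.4, -5.1, 2.0]
grip_width: 0.0194
```

```bash
python3 -m jog '[{"grip":255,"travel":[0,0,1],"twist":0},{"grip":255,"travel":[0,0,3],"twist":0},{"grip":255,"travel":[0,0,4.5],"twist":0},{"grip":255,"travel":[0,0,4.5],"twist":0},{"grip":255,"travel":[0,0,1.5],"twist":0},{"grip":255,"travel":[0,0,0],"twist":0}]'
python3 - <<'E'
from h import *
s=camera("side");w=camera("wrist")
cv2.imwrite("pics/lift.png",np.hstack([s[250:480,220:420],w[60:290,200:430]])[:,:,::-1])
E
```

```text
time: 6.2
position: [0.4557, 0.3525, 0.2034]
tool_rot: [0.996, -0.089, 0.004, -0.003]
ft_force: [0.2, -0.1, -0.8]
grip_width: 0.0196
```

View pics/lift.png

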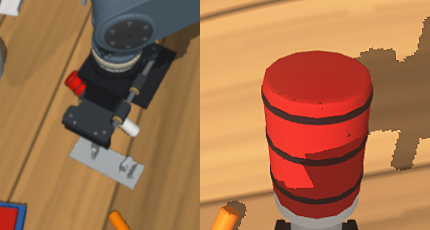

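The lamp is lifted off the rest, still tilted, with its head on the far side. The gripper can't tilt, so I'll turn the lamp up in the jaws by levering it on the rack's free front edge.

```bash
python3 -m jog '[{"grip":255,"travel":[-0.3,-4.6,0],"twist":0},{"grip":255,"travel":[-0.3,-4.6,0],"twist":0},{"grip":255,"travel":[-0.3,-4.6,0],"twist":0},{"grip":255,"travel":[-0.3,-4.6,0],"twist":0},{"grip":255,"travel":[-0.3,-4.6,0],"twist":0},{"grip":255,"travel":[-0.3,-4.6,0],"twist":0},{"grip":255,"travel":[-0.3,-4.6,0],"twist":0},{"grip":255,"travel":[-0.3,-4.6,0],"twist":4}]' 12
python3 -m jog '[{"grip":255,"travel":[-0.3,-4.6,0],"twist":3.5},{"grip":255,"travel":[-0.3,-4.6,0],"twist":0},{"grip":255,"travel":[-0.3,-4.6,0],"twist":0},{"grip":255,"travel":[-0.3,-4.6,0],"twist":0},{"grip":255,"travel":[0,0,-4],"twist":0},{"grip":255,"travel":[0,0,-3],"twist":0},{"grip":255,"travel":[0,0,0],"twist":0},{"grip":255,"travel":[0,0,0],"twist":0}]'
python3 - <<'E'
from h import *
print([(d["at"],d["p"]) for c in("side",) if camera(c) is not None for d in search_frame("lamp",c)])
im,k,T=wrist("w2");print([(d["at"],d["p"]) for d in search_frame("lamp_head","wrist")][:3])
for y in(-.17,-.24):print(y,wproj(k,T,[.468,y,.079]),wproj(k,T,[.543,-.2057,.079]))
E
```

```text
time: 7.1
position: [0.4284, -0.0184, 0.198]
tool_rot: [0.999, -0.053, -0.002, -0.001]
ft_force: [-0.2, -0.1, -0.9]
grip_width: 0.0194
time: 7.9
position: [0.4171, -0.2003, 0.1284]
tool_rot: [1.0, -0.024, -0.002, -0.001]
ft_force: [0.5, 0.9, -0.3]
grip_width: 0.0192
[([0.475, -0.1933, 0.1599], 0.63), ([0.4054, 0.4587, 0.0231], 0.61), ([0.7614, 0.2672, 0.1017], 0.31)]
[([0.4773, -0.2016, 0.168], 0.92), ([0.5106, -0.1872, 0.08], 0.61)]
-0.17 [250.58277294 193.16745906] [311.79273041  45.88116578]
-0.24 [384.04326666 187.10581162] [311.79273041  45.88116578]
```

View pics/w2.png

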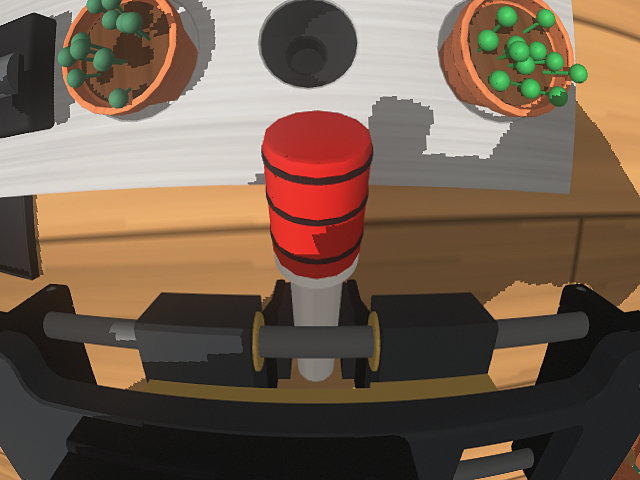

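The lamp is held about 30° up at (315,110–380), the rack's edge is at row ~190 as predicted, and the window is at (308,43). Now levering.

```bash
python3 -m jog '[{"grip":255,"travel":[1.5,0,-2],"twist":0},{"grip":255,"travel":[0,0,-2.5],"twist":0},{"grip":255,"travel":[0,0,-0.8],"twist":0},{"grip":255,"travel":[0.2,0,-0.4],"twist":0},{"grip":255,"travel":[0.2,0,-0.4],"twist":0},{"grip":255,"travel":[0.1,0,-0.2],"twist":0},{"grip":255,"travel":[0,0,0],"twist":0}]' 8
python3 -m jog '[{"grip":255,"travel":[0.3,0,0],"twist":0},{"grip":255,"travel":[0.3,0,0],"twist":0},{"grip":255,"travel":[0.3,0,0],"twist":0},{"grip":255,"travel":[0.3,0,0.1],"twist":0},{"grip":255,"travel":[0.2,0,0.1],"twist":0},{"grip":255,"travel":[0,0,0],"twist":0}]' 
python3 - <<'E'
from h import *
s=camera("side");w=camera("wrist")
cv2.imwrite("pics/lever.png",np.hstack([cv2.resize(s[100:280,280:460],(480,480)),w[:,180:460]])[:,:,::-1])
E
```

```text
time: 8.8
position: [0.4381, -0.2012, 0.0669]
tool_rot: [1.0, -0.023, 0.0, 0.0]
ft_force: [-0.4, 1.1, 0.6]
grip_width: 0.0198
time: 9.4
position: [0.448, -0.1992, 0.0682]
tool_rot: [1.0, -0.023, -0.004, -0.002]
ft_force: [-9.0, -0.7, 4.2]
grip_width: 0.0194
```

View pics/lever.png

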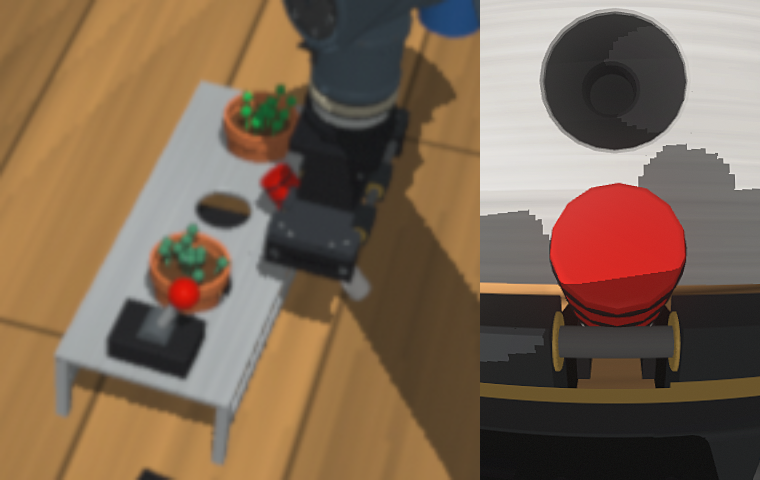

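```bash
python3 - <<'E'
from h import *
im,k,T=wrist("w3")
w=wback(k,T,314,80,.079);h=wback(k,T,311,90,.04);print(w,h,h-w)
E
python3 -m jog '[{"grip":255,"travel":[0.3,0,0],"twist":0},{"grip":255,"travel":[0.3,0,0.1],"twist":0},{"grip":255,"travel":[0.2,0,0],"twist":0},{"grip":255,"travel":[0,0,0],"twist":0}]' 6
python3 - <<'E'
from h import *
s=camera("side");w=camera("wrist")
cv2.imwrite("pics/lever2.png",np.hstack([cv2.resize(s[140:240,330:430],(480,480)),w[:,180:460]])[:,:,::-1])
E
```

```text
[ 0.54538189 -0.20384435  0.079     ] [ 0.54617008 -0.20219826  0.04      ] [ 0.0007882   0.00164609 -0.039     ]
time: 9.95
position: [0.4561, -0.199, 0.0691]
tool_rot: [1.0, -0.023, -0.004, -0.002]
ft_force: [-8.9, 0.2, 3.4]
grip_width: 0.0196
```

View pics/lever2.png

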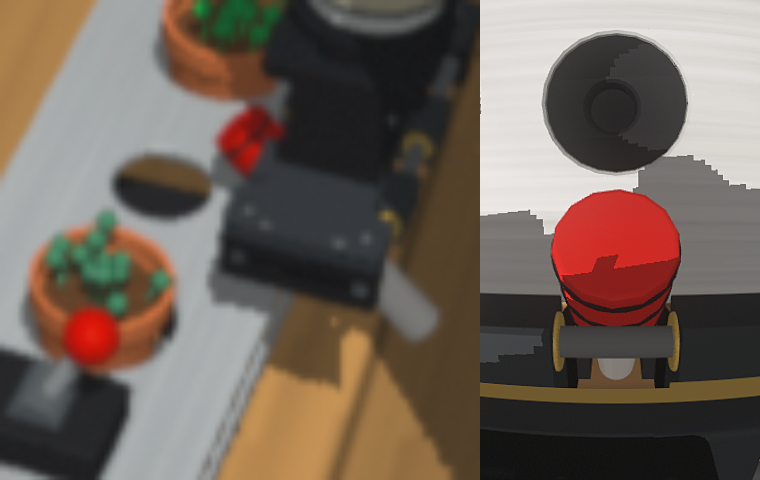

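```bash
cat >> h.py <<'E'
def headfit(im,k,T,G,az,show=True):
    red=((im[:,:,0]>110)&(im[:,:,1]<70)&(im[:,:,2]<70)).astype(np.uint8)
    red[:, :200]=0; red[:, 430:]=0; red[325:]=0; red[:100]=0
    n,l,st,_=cv2.connectedComponentsWithStats(cv2.morphologyEx(red,cv2.MORPH_CLOSE,np.ones((9,9))))
    m=(l==1+np.argmax(st[1:,4])).astype(np.uint8) 
    ph=np.linspace(0,2*np.pi,40);best=[]
    for e in range(20,95,2):
        E=np.radians(e);ax=np.array([np.cos(E)*np.cos(az),np.cos(E)*np.sin(az),np.sin(E)]);sd=np.array([-np.sin(az),np.cos(az),0]);up=np.cross(ax,sd)
        for sg in range(36,86,4):
            h=[]
            for s in(.1,.145):
                h+=[wproj(k,T,G+(s-sg/1000)*ax+.015*(np.cos(p)*sd+np.sin(p)*up)) for p in ph]
            r=np.zeros(m.shape,np.uint8);cv2.fillConvexPoly(r,cv2.convexHull(np.array(h,np.float32)).astype(int),1);r[325:]=0
            best.append((float((r&m).sum()/(r|m).sum()),e,sg))
    best.sort(reverse=True);return best[:4]
E
python3 - <<'E'
from h import *
k=get_calibration("wrist")
for n,pos in(("lever",[.448,-.1992,.0682]),("lever2",[.4561,-.199,.0691]),("w2",[.4171,-.2003,.1284])):
    a=cv2.imread(f"pics/{n}.png")[:,:,::-1]
    if n!="w2":
        im=np.zeros((480,640,3),np.uint8);im[:,180:460]=a[:,480:760]
    else: im=a
    T=np.eye(4);T[:3,:3]=Ro.from_quat(get_obs()["tool_rot"]).as_matrix();T[:3,3]=pos
    print(n,headfit(im,k,T@np.array(k["T_tool_cam"]),np.array(pos)-[0,0,.003],-.04))
E
```

```text
lever [(0.8631790744466801, 46, 64), (0.8603545969658197, 48, 60), (0.858731782152902, 48, 64), (0.8581457909585986, 46, 68)]
lever2 [(0.9032438478747203, 46, 68), (0.8936184611220139, 48, 64), (0.8899521531100478, 44, 72), (0.8891147540983606, 50, 60)]
w2 [(0.8911032955581607, 20, 60), (0.8764904673850666, 22, 60), (0.8754104341481211, 26, 56), (0.8735979292493529, 24, 56)]
```

```bash
sed -i 's/red=((im.*/im=im.astype(int);red=((im[:,:,0]>70)\&(im[:,:,0]>2.2*im[:,:,1])\&(im[:,:,0]>2.2*im[:,:,2])).astype(np.uint8)/' h.py
python3 - <<'E'
from h import *
k=get_calibration("wrist");R=Ro.from_quat(get_obs()["tool_rot"]).as_matrix()
wrist("w4");print(get_obs()["position"],get_obs()["ft_force"])
for n,pos in(("w2",[.4171,-.2003,.1284]),("w3",[.448,-.1992,.0682]),("w4",get_obs()["position"])):
    im=cv2.imread(f"pics/{n}.png")[:,:,::-1]
    T=np.eye(4);T[:3,:3]=R;T[:3,3]=pos
    print(n,headfit(im,k,T@np.array(k["T_tool_cam"]),np.array(pos)-[0,0,.003],-.04))
E
```

```text
[ 0.45609142 -0.19904941  0.06914805] [-10.26500164   0.66936597   3.11822508]
w2 [(0.8871961102106969, 20, 60), (0.8709493309658191, 22, 60), (0.8701306556980402, 26, 56), (0.869746610221486, 24, 56)]
w3 [(0.8643357518138604, 46, 64), (0.862506065016982, 48, 60), (0.860522800992177, 48, 64), (0.8584099654340311, 46, 68)]
w4 [(0.9005068388530167, 46, 68), (0.893578352180937, 48, 64), (0.8909494580122763, 50, 60), (0.8847107145386304, 44, 72)]
```

```bash
python3 - <<'E'
from h import *
k=get_calibration("wrist");R=Ro.from_quat(get_obs()["tool_rot"]).as_matrix();pos=get_obs()["position"]
T=np.eye(4);T[:3,:3]=R;T[:3,3]=pos;T=T@np.array(k["T_tool_cam"])
im=cv2.imread("pics/w4.png")
print(wback(k,T,210,294,.079),wback(k,T,314,102,.079)) 
print(im[270:310:3,210].tolist())
for e in(50,60,70,80):
    E=np.radians(e);ax=np.array([np.cos(E),-.04*np.cos(E),np.sin(E)]);G=pos-[0,0,.003]
    print(e,[np.round(wproj(k,T,G+(s-.062)*ax+o*np.array([-np.sin(E),0,np.cos(E)]))).tolist() for s,o in((.145,0),(.145,-.015),(.145,.015),(.1,.015),(0,.01))])
cv2.imwrite("pics/c5.png",np.vstack([cv2.resize(im[160:400,200:440],(600,600))]))
E
```

```text
[ 0.47619801 -0.15894044  0.079     ] [ 0.54577488 -0.20339346  0.079     ]
[[113, 115, 117], [112, 116, 118], [111, 115, 117], [110, 113, 115], [112, 114, 117], [113, 117, 120], [116, 118, 120], [112, 115, 117], [58, 57, 60], [39, 39, 41], [37, 37, 40], [38, 39, 40], [37, 38, 40], [37, 37, 38]]
50 [[310.0, 252.0], [308.0, 193.0], [312.0, 318.0], [314.0, 344.0], [316.0, 356.0]]
60 [[310.0, 316.0], [307.0, 248.0], [312.0, 385.0], [314.0, 364.0], [316.0, 338.0]]
70 [[310.0, 382.0], [307.0, 315.0], [313.0, 442.0], [315.0, 381.0], [316.0, 320.0]]
80 [[310.0, 437.0], [307.0, 382.0], [314.0, 482.0], [315.0, 395.0], [316.0, 302.0]]
```

View pics/c5.png

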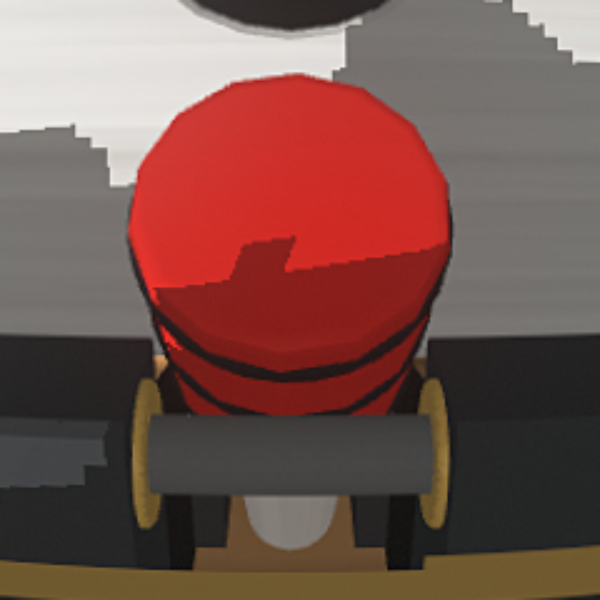

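The lamp turned up to roughly 46–50° and then started slipping in the pads, because the lever arm at the front edge is too short. I'll hook the foot under the rack's far edge instead, where the lever arm is about 60 mm and there is no floor below to limit it.

```bash
python3 -m jog '[{"grip":255,"travel":[-1,0,1.5],"twist":0},{"grip":255,"travel":[-0.5,0,4.5],"twist":0},{"grip":255,"travel":[0,0,4.8],"twist":0},{"grip":255,"travel":[2,0,3.5],"twist":0},{"grip":255,"travel":[4.5,0,0],"twist":0},{"grip":255,"travel":[4.5,0,0],"twist":0},{"grip":255,"travel":[4.5,0,0],"twist":0},{"grip":255,"travel":[4.5,0,0],"twist":0}]'  8
python3 -m jog '[{"grip":255,"travel":[4.5,0,0],"twist":0},{"grip":255,"travel":[0,0,0],"twist":0},{"grip":255,"travel":[0,0,0],"twist":0},{"grip":255,"travel":[0,0,0],"twist":0}]'
python3 - <<'E'
from h import *
o=get_obs();im,k,T=wrist("w5");print(headfit(im,k,T,np.array(o["position"])-[0,0,.003],-.04))
c=camera("side");print(search_frame("lamp","side"));cv2.imwrite("pics/s5.png",c[:,:,::-1])
E
```

```text
time: 10.9
position: [0.6475, -0.201, 0.2132]
tool_rot: [1.0, -0.023, 0.001, 0.0]
ft_force: [1.0, -1.3, -1.4]
grip_width: 0.019
time: 11.3
position: [0.6888, -0.2009, 0.2121]
tool_rot: [1.0, -0.024, -0.001, -0.0]
ft_force: [-0.6, -0.1, -0.1]
grip_width: 0.0192
[(0.9032749428789033, 46, 68), (0.9005502617098377, 48, 64), (0.897669574274183, 50, 60), (0.8824359607649425, 44, 72)]
[{'at': [0.6633, -0.192, 0.1996], 'p': 0.73}, {'at': [0.4053, 0.4551, 0.0227], 'p': 0.58}]
```

```bash
python3 -m jog '[{"grip":255,"travel":[0,0,-4.5],"twist":0},{"grip":255,"travel":[0,0,-4.5],"twist":0},{"grip":255,"travel":[0,0,-1],"twist":0},{"grip":255,"travel":[-1,0,0],"twist":0},{"grip":255,"travel":[-0.7,0,0],"twist":0},{"grip":255,"travel":[0,0,0],"twist":0}]'
python3 -m jog '[{"grip":255,"travel":[-0.4,0,0.3],"twist":0},{"grip":255,"travel":[-0.5,0,0.5],"twist":0},{"grip":255,"travel":[-0.5,0,0.5],"twist":0},{"grip":255,"travel":[0,0,0],"twist":0}]'
python3 - <<'E'
from h import *
o=get_obs();im,k,T=wrist("w6");print(headfit(im,k,T,np.array(o["position"])-[0,0,.003],-.04))
E
```

```text
time: 12.05
position: [0.6735, -0.2021, 0.1158]
tool_rot: [1.0, -0.024, 0.002, 0.001]
ft_force: [-0.8, 0.1, -1.0]
grip_width: 0.0191
time: 12.45
position: [0.6578, -0.2011, 0.1268]
tool_rot: [1.0, -0.023, -0.001, 0.0]
ft_force: [-0.8, -0.3, -1.1]
grip_width: 0.0191
[(0.902915882827197, 48, 64), (0.9026720199363145, 46, 68), (0.8969239773687976, 50, 60), (0.8827637645782479, 50, 64)]
```

```bash
python3 -m jog '[{"grip":255,"travel":[1.8,0,0],"twist":0},{"grip":255,"travel":[0,0,-2],"twist":0},{"grip":255,"travel":[-1,0,0],"twist":0},{"grip":255,"travel":[-0.6,0,0],"twist":0},{"grip":255,"travel":[-0.5,0,0.2],"twist":0},{"grip":255,"travel":[0,0,0],"twist":0}]'
python3 -m jog '[{"grip":255,"travel":[-0.4,0,0.4],"twist":0},{"grip":255,"travel":[-0.4,0,0.5],"twist":0},{"grip":255,"travel":[0,0,0],"twist":0}]'
python3 - <<'E'
from h import *
o=get_obs();im,k,T=wrist("w7");print(headfit(im,k,T,np.array(o["position"])-[0,0,.003],-.04))
E
```

```text
time: 13.1
position: [0.6567, -0.2011, 0.1082]
tool_rot: [1.0, -0.024, 0.002, -0.0]
ft_force: [4.9, 1.1, -4.2]
grip_width: 0.0195
time: 13.4
position: [0.6469, -0.2007, 0.1167]
tool_rot: [1.0, -0.024, -0.001, -0.0]
ft_force: [2.4, 1.6, -3.6]
grip_width: 0.0191
[(0.8456306677658697, 48, 68), (0.8420019627085378, 48, 64), (0.8419154478060509, 50, 64), (0.8395508184240579, 50, 60)]
```

```bash
python3 -m jog '[{"grip":255,"travel":[-0.3,0,0.6],"twist":0},{"grip":255,"travel":[-0.4,0,0.5],"twist":0},{"grip":255,"travel":[-0.4,0,0.3],"twist":0},{"grip":255,"travel":[-0.4,0,0.2],"twist":0},{"grip":255,"travel":[-0.3,0,0],"twist":0},{"grip":255,"travel":[0,0,0],"twist":0}]'
python3 - <<'E'
from h import *
im,k,T=wrist("w8");s=camera("side")
cv2.imwrite("pics/v8.png",np.hstack([cv2.resize(s[100:220,270:390],(400,400)),cv2.resize(im[120:440,160:480],(400,400))])[:,:,::-1])
E
```

```text
time: 14.05
position: [0.6289, -0.2015, 0.1336]
tool_rot: [1.0, -0.023, -0.001, 0.0]
ft_force: [-0.9, -0.0, -0.1]
grip_width: 0.0031
```

View pics/v8.png

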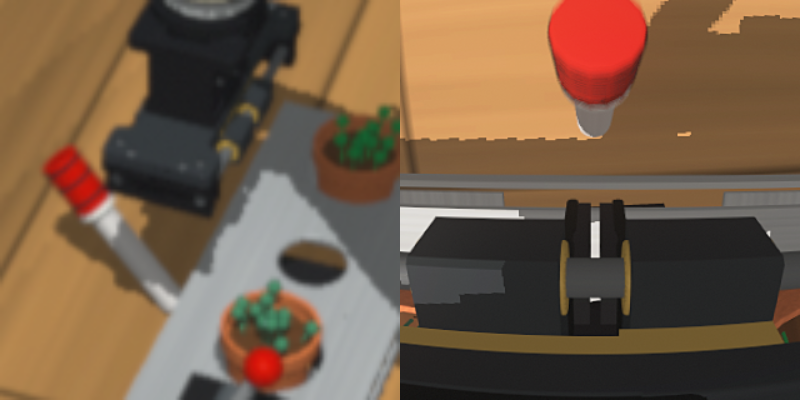

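The lamp squeezed out of the jaws and is falling outward behind the rack. I'll open the gripper, back off upward and see where it comes to rest.

```bash
python3 -m jog '[{"grip":0,"travel":[-1,0,3],"twist":0},{"grip":0,"travel":[0,0,4.5],"twist":0},{"grip":0,"travel":[0,0,4],"twist":0},{"grip":0,"travel":[0,0,3],"twist":0},{"grip":0,"travel":[0,0,0],"twist":0}]'
python3 - <<'E'
from h import *
import time
ims=[]
for c in("top","side","wrist"):
    im=camera(c);cv2.imwrite(f"pics/{c}9.png",im[:,:,::-1]);ims.append(im)
    for t in("lamp","lamp_head"):print(c,t,[(np.round(d["at"],3).tolist(),round(d["p"],2)) for d in search_frame(t,c)][:4])
a=ims[0][100:320,300:560];b=ims[1][60:300,200:460]
cv2.imwrite("pics/v9.png",np.hstack([cv2.resize(a,(400,338)),cv2.resize(b,(400,338))])[:,:,::-1])
E
```

```text
time: 14.65
position: [0.6226, -0.2026, 0.2839]
tool_rot: [1.0, -0.023, 0.005, 0.003]
ft_force: [0.8, -0.6, 1.3]
grip_width: 0.0332
top lamp [([0.353, 0.493, 0.026], 0.83), ([0.757, -0.208, 0.023], 0.81), ([0.458, 0.348, 0.003], 0.4)]
top lamp_head [([0.356, 0.496, 0.022], 0.92), ([0.756, -0.205, 0.024], 0.9)]
side lamp [([0.739, -0.197, 0.017], 0.69), ([0.405, 0.457, 0.021], 0.48)]
side lamp_head [([0.738, -0.199, 0.021], 0.82), ([0.41, 0.459, 0.018], 0.51)]
wrist lamp [([0.739, -0.21, 0.024], 0.64)]
wrist lamp_head [([0.74, -0.211, 0.02], 0.72)]
```

View pics/v9.png

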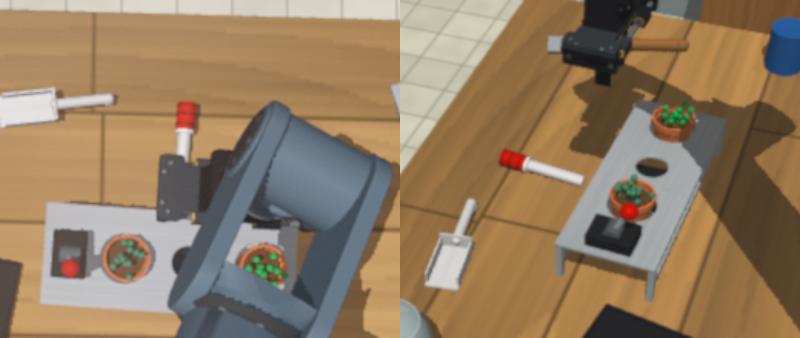

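The lamp lies flat on the table behind the rack, head outward: top crop (187,115), side crop (515,160). Nothing else was disturbed. I'll retake it by the head, where its weight sits about 60 mm below the grip and helps it hang upright.

```bash
python3 - <<'E'
from h import *
def mask(f,x0,x1,y0,y1):
    im=cv2.imread(f)[:,:,::-1].astype(int);m=(im[:,:,0]>80)&(im[:,:,0]>2.2*im[:,:,1])&(im[:,:,0]>2.2*im[:,:,2]);r=np.zeros_like(m);r[y0:y1,x0:x1]=m[y0:y1,x0:x1];return np.argwhere(r)[:,::-1]
t=mask("pics/top9.png",400,445,150,200);s=mask("pics/side9.png",255,320,150,190)
print(len(t),t.mean(0),t.min(0),t.max(0),len(s),s.mean(0),s.min(0),s.max(0))
print("top",back("top",*t.mean(0),.022),"side",back("side",*s.mean(0),.020))
o=get_obs();print(o["position"],o["grip_width"])
im,k,T=wrist("w10");w=mask("pics/w10.png",200,440,0,300);print(len(w),w.mean(0),w.min(0),w.max(0),wback(k,T,*w.mean(0),.022))
g=im.astype(int).sum(2)
x=np.array([.745,-.205]);
E
```

```text
188 [420.55319149 174.29787234] [415 166] [426 183] 175 [272.2        172.90857143] [264 166] [281 180]
top [ 0.7771447  -0.21186288  0.022     ] side [ 0.77813835 -0.20652783  0.02      ]
[ 0.61949327 -0.20101349  0.27619527] 0.06930537165447968
976 [317.87295082  57.92827869] [304  37] [332  78] [ 0.77828668 -0.21115241  0.022     ]
```

```bash
python3 -m jog '[{"grip":0,"travel":[4,0,-1],"twist":0},{"grip":0,"travel":[4,0,-1],"twist":0},{"grip":0,"travel":[4,0,-1],"twist":0},{"grip":0,"travel":[3.5,-0.9,-3],"twist":0},{"grip":0,"travel":[0,0,-4.5],"twist":0},{"grip":0,"travel":[0,0,-4.5],"twist":0},{"grip":0,"travel":[0,0,-4],"twist":0},{"grip":0,"travel":[0,0,0],"twist":0}]' 10
python3 -m jog '[{"grip":0,"travel":[0,0,0],"twist":0}]'
python3 - <<'E'
from h import *
o=get_obs();print(o["position"]);im,k,T=wrist("w11")
a=im.astype(int);m=(a[:,:,0]>80)&(a[:,:,0]>2.2*a[:,:,1])&(a[:,:,0]>2.2*a[:,:,2]);m[325:]=0;w=np.argwhere(m)[:,::-1];print(len(w),w.mean(0),w.min(0),w.max(0),wback(k,T,*w.mean(0),.025))
for s in(.1,.122,.145):print(wproj(k,T,[.777-.122+s,-.21,.015]))
E
```

```text
time: 15.95
position: [0.7694, -0.2079, 0.078]
tool_rot: [1.0, -0.023, -0.008, -0.003]
ft_force: [-0.8, 0.8, -0.3]
grip_width: 0.087
time: 16.05
position: [0.7746, -0.2101, 0.0866]
tool_rot: [1.0, -0.023, -0.001, -0.0]
ft_force: [-0.5, 0.1, -0.0]
grip_width: 0.0871
[ 0.77463641 -0.21009483  0.08664947]
3422 [316.51081239 259.871128  ] [292 220] [342 303] [ 0.78183834 -0.21157915  0.025     ]
[315.96043207 294.91608276]
[314.25561605 261.95658131]
[312.36456754 225.08800302]
```

```bash
python3 -m jog '[{"grip":0,"travel":[-0.2,-0.1,-4],"twist":0},{"grip":0,"travel":[0,0,-2],"twist":0},{"grip":100,"travel":[0,0,0],"twist":0},{"grip":255,"travel":[0,0,0],"twist":0},{"grip":255,"travel":[0,0,0],"twist":0},{"grip":255,"travel":[0,0,0],"twist":0},{"grip":255,"travel":[0,0,0],"twist":0},{"grip":255,"travel":[0,0,0],"twist":0}]' 5
python3 -m jog '[{"grip":255,"travel":[0,0,0],"twist":0},{"grip":255,"travel":[0,0,0],"twist":0},{"grip":255,"travel":[0,0,0],"twist":0},{"grip":255,"travel":[0,0,0],"twist":0},{"grip":255,"travel":[0,0,0],"twist":0}]'
```

```text
time: 16.9
position: [0.7733, -0.2113, 0.0284]
tool_rot: [1.0, -0.023, 0.001, 0.0]
ft_force: [0.2, -0.0, -1.4]
grip_width: 0.0468
time: 17.4
position: [0.7729, -0.2111, 0.0275]
tool_rot: [1.0, -0.023, -0.0, -0.0]
ft_force: [-0.7, 0.6, 0.6]
grip_width: 0.0303
```

```bash
python3 -m jog '[{"grip":255,"travel":[0,0,1],"twist":0},{"grip":255,"travel":[0,0,2.5],"twist":0},{"grip":255,"travel":[0,0,3],"twist":0},{"grip":255,"travel":[0,0,3],"twist":0},{"grip":255,"travel":[0,0,4],"twist":0},{"grip":255,"travel":[0,0,4],"twist":0},{"grip":255,"travel":[0,0,4],"twist":0},{"grip":255,"travel":[0,0,0],"twist":0}]' 4
python3 -m jog '[{"grip":255,"travel":[0,0,0],"twist":0},{"grip":255,"travel":[0,0,0],"twist":0},{"grip":255,"travel":[0,0,0],"twist":0}]' 3
cat >> h.py <<'E'
def lampfit(cams,G0,az0,rad_free=True):
    """fit elevation, grip s, offset using bright stem + red head masks? -> only prints head mask extents"""
def sidefit(im,c,G,azs=(-.04,),es=range(0,100,3),sgs=range(100,136,4),R=80):
    a=im.astype(int);red=(a[:,:,0]>80)&(a[:,:,0]>2.2*a[:,:,1])&(a[:,:,0]>2.2*a[:,:,2])
    white=(a.min(2)>150)&(a.max(2)-a.min(2)<35)
    m=(red|white).astype(np.uint8);u=proj(c,G).astype(int);z=np.zeros_like(m);y0,y1,x0,x1=max(u[1]-R,0),u[1]+R,max(u[0]-R,0),u[0]+R;z[y0:y1,x0:x1]=m[y0:y1,x0:x1]
    return z,u
E
python3 - <<'E'
from h import *
o=get_obs();G=o["position"]-np.array([0,0,.003]);print(G)
im,k,T=wrist("w12")
s=camera("side");cv2.imwrite("pics/s12.png",s[:,:,::-1])
print(search_frame("lamp","side")[:2],search_frame("lamp_head","side")[:2],search_frame("lamp","wrist")[:2])
for e in range(0,100,10):
    E=np.radians(e);ax=np.array([np.cos(E),-.04*np.cos(E),np.sin(E)]);F=G-.117*ax
    print(e,proj("side",F).round(),proj("side",G+.028*ax).round(),wproj(k,T,F).round(),wproj(k,T,G+.028*ax).round())
# red/white blobs
a=im.astype(int);m=(a[:,:,0]>80)&(a[:,:,0]>2.2*a[:,:,1])&(a[:,:,0]>2.2*a[:,:,2]);w=np.argwhere(m)[:,::-1];print("wrist red",len(w),w.min(0),w.max(0),w.mean(0))
u=proj("side",G).astype(int);x0=max(u[0]-60,0);sub=s[u[1]-50:u[1]+90,x0:u[0]+80];cv2.imwrite("pics/sub12.png",sub[:,:,::-1]);
b=sub.astype(int)
ch=np.full(b.shape[:2],'.');r=(b[:,:,0]>80)&(b[:,:,0]>2*b[:,:,1])&(b[:,:,0]>2*b[:,:,2]);ch[r]='R';ch[(b.min(2)>120)&(b.max(2)-b.min(2)<30)]='w';ch[b.max(2)<75]='k'
print(u,x0);print("\n".join("".join(q[::2]) for q in ch[::4]))
E
```

```text
time: 18.2
position: [0.7766, -0.2127, 0.2526]
tool_rot: [1.0, -0.023, 0.008, 0.003]
ft_force: [0.6, -1.2, 0.4]
grip_width: 0.0298
time: 18.5
position: [0.7716, -0.2107, 0.2394]
tool_rot: [1.0, -0.024, -0.003, -0.001]
ft_force: [-0.4, -0.5, -1.5]
grip_width: 0.0298
[ 0.77160562 -0.21072143  0.23642856]
[{'at': [0.4064, 0.4556, 0.0203], 'p': 0.6}, {'at': [0.7574, -0.2007, 0.1726], 'p': 0.55}] [{'at': [0.7564, -0.2004, 0.1753], 'p': 0.91}, {'at': [0.41, 0.4578, 0.0191], 'p': 0.8}] [{'at': [0.7869, -0.212, 0.2488], 'p': 0.79}]
0 [320. 113.] [260.  99.] [316. 482.] [313. 260.]
10 [319. 121.] [260.  97.] [316. 456.] [313. 265.]
20 [317. 127.] [260.  96.] [316. 430.] [313. 273.]
30 [313. 133.] [261.  94.] [316. 404.] [313. 282.]
40 [308. 137.] [262.  93.] [316. 377.] [313. 294.]
50 [303. 140.] [263.  92.] [316. 350.] [313. 306.]
60 [296. 143.] [265.  91.] [316. 323.] [313. 319.]
70 [289. 144.] [267.  91.] [315. 296.] [313. 333.]
80 [281. 143.] [269.  91.] [315. 269.] [313. 346.]
90 [274. 142.] [271.  91.] [315. 242.] [314. 357.]
wrist red 2975 [279 267] [352 325] [315.64403361 303.05512605
[... 1800 characters left out ...]
............................kk............................w..
wwww............................k...k.................................
ww.............................k...kk............................w....
w...............................................................ww....
...............................................................wwwww..
..............................................................wwwwwwww
............................................................wwwwwwwwww
...........................................................wwwwwwwwwww
..........................................................wwwwwwwwwwww
.........................................................wwwwwwwwww...
```

Gravity swung the lamp to about 80° in the jaws: in the side image the foot is near (282,147), and e=80 predicts (281,143). Carrying it firmly around the rack to the tray.

```bash
python3 -m jog '[{"grip":255,"travel":[0,2,0.5],"twist":0},{"grip":255,"travel":[0,4,0.6],"twist":0},{"grip":255,"travel":[0,4.6,0.6],"twist":0},{"grip":255,"travel":[0,4.6,0.6],"twist":0},{"grip":255,"travel":[0,4.6,0.6],"twist":0},{"grip":255,"travel":[-2,4,0],"twist":-6.5},{"grip":255,"travel":[-4,2,0],"twist":0},{"grip":255,"travel":[-4.5,1.5,0],"twist":0}]' 12
python3 -m jog '[{"grip":255,"travel":[-4.5,1.5,0],"twist":0},{"grip":255,"travel":[-4.5,1.5,0],"twist":0},{"grip":255,"travel":[-4.5,1.5,0],"twist":0},{"grip":255,"travel":[-4,1.2,0],"twist":0},{"grip":255,"travel":[-2,0.8,0],"twist":0},{"grip":255,"travel":[-1,0,-3],"twist":0},{"grip":255,"travel":[0,0,-3],"twist":0},{"grip":255,"travel":[0,0,0],"twist":0}]'
cat >> h.py <<'E'
def silfit(sg=117,es=range(60,112,2),cams=("side","top"),az=-.17):
    """ascii-free: returns pictures + projections of foot for each e"""
    o=get_obs();G=np.array(o["position"])-[0,0,.003]
    for c in cams:
        im=camera(c);a=im.astype(int);u=proj(c,G).astype(int);y0,x0=u[1]-40,u[0]-60
        b=a[y0:u[1]+110,x0:u[0]+60];ch=np.full(b.shape[:2],'.');r=(b[:,:,0]>80)&(b[:,:,0]>2*b[:,:,1])&(b[:,:,0]>2*b[:,:,2]);ch[r]='R';ch[(b.min(2)>120)&(b.max(2)-b.min(2)<30)]='w';ch[b.max(2)<75]='k'
        print(c,"G",u,"origin",x0,y0);print("\n".join(f"{y0+4*i} "+"".join(q[::2]) for i,q in enumerate(ch[::4])))
        for e in(70,80,90,100):
            E=np.radians(e);ax=np.array([np.cos(E)*np.cos(az),np.cos(E)*np.sin(az),np.sin(E)])
            print(e,[proj(c,G+(s-sg)/1000*ax).round().tolist() for s in(0,50,96)])
E
python3 - <<'E'
from h import *
silfit(cams=("side",))
E
```

```text
time: 19.55
position: [0.6668, 0.0658, 0.2719]
tool_rot: [0.997, -0.078, 0.001, -0.001]
ft_force: [-0.4, -0.1, -0.4]
grip_width: 0.0298
time: 20.35
position: [0.4595, 0.1278, 0.2097]
tool_rot: [0.997, -0.08, -0.003, 0.0]
ft_force: [-0.5, -1.0, -1.5]
grip_width: 0.0298
side G [364 255] origin 304 215
215 ...wwwwwwwwkkkkkk..kkkkkkkkkkkkkkkkkkkkkkkkk.....kkkk.......
219 ..wwwwwwwwkkkkkk.....kkkkkkkkkkkkkkkkkkkkkkkkkkk...k........
223 .wwwwwwww.kkkkk..kkkkkkkkkkkkkkkkkkkkkkkkkkkkkkk..kk........
227 wwwwwwww.kkkkkkkkkkkkkkkkkkkkkkkkkkkkkkkkkkkkkk..kk.........
231 wwwwwwww.kkkkkkkkkkkkkkkkkkkkkkkkkkkkkkk.....k...k..........
235 wwwwwwwwwww.kkkkkkkkkkkkkkkkkkkkkkkkkk.....kk...kk..........
239 ........wwwwwwwwwkkkkkkkkkkkkkkkkkkkkk..........k...........
243 .......k.......kkkkkkkkkkkkkkkkkkkkkkk.........k............
247 .............kkkkkkkkkkkkkkkkkkkkkkkkkkk....................
251 ............kkkkkkkkkkkkkkkkkkkkkkkkkkkk....................
255 ............kkkkk.kkkkkkkkkkkkkkk...kkk.....................
259 ............kkkkkkkkkkkkkkkkkkkkkk...k......................
263 ............kkk
[... 1179 characters left out ...]
kkkkkkkkkkkkkk......................
339 ...........kkkkkkkkkkkkkkkkkkkkkkkkkk.......................
343 ...............kkkkkkkkkkkkkkkkkkkkk........................
347 ...................kkkkkkkkkkkkkkkk.........................
351 .......................kkkkkkkkkk...........................
355 ............................kkkk............................
359 ............................................................
363 ............................................................
70 [[379.0, 298.0], [373.0, 280.0], [368.0, 263.0]]
80 [[370.0, 296.0], [368.0, 279.0], [366.0, 263.0]]
90 [[361.0, 292.0], [362.0, 277.0], [364.0, 262.0]]
100 [[352.0, 288.0], [357.0, 274.0], [362.0, 261.0]]
```

```bash
python3 -m jog '[{"grip":255,"travel":[0,0,-4],"twist":0},{"grip":255,"travel":[0,0,-3],"twist":0},{"grip":255,"travel":[0,0,0],"twist":0},{"grip":255,"travel":[-1,0.16,0],"twist":0},{"grip":255,"travel":[-0.6,0.1,0],"twist":0},{"grip":255,"travel":[0,0,0],"twist":0}]' 5
python3 -m jog '[{"grip":255,"travel":[-0.5,0.1,0],"twist":0},{"grip":255,"travel":[-0.5,0.1,0],"twist":0},{"grip":255,"travel":[-0.4,0.1,0],"twist":0},{"grip":255,"travel":[0,0,0],"twist":0}]' 4
python3 - <<'E'
from h import *
silfit(cams=("side",))
E
```

```text
time: 21.0
position: [0.4462, 0.1298, 0.1431]
tool_rot: [0.997, -0.08, 0.001, -0.0]
ft_force: [0.1, -0.0, -1.5]
grip_width: 0.03
time: 21.4
position: [0.4325, 0.1325, 0.1418]
tool_rot: [0.997, -0.08, 0.0, -0.0]
ft_force: [0.1, -0.7, -0.1]
grip_width: 0.0298
side G [375 282] origin 315 242
242 .k......wwwwwwwwww.kkkkkkkkkkkkkkkkkkkkkkkkkkk..kkk.........
246 ..............wwww.kkkkkkkkkkkkkkkkkkkkkkkkkk...k...........
250 ......................kkkkkkkkkkkkkkkkkkkkkkkkkk............
254 ......................kkkkkkkkkkkkkkkkkkkkkkkkk.............
258 ......................kkkkkkkkkkkkkkkkkk...kkk..............
262 ....................kkkkkkkkkkkkkkkkkkkk....k...............
266 ...................kkkkkkkkkkkkkkkkkkk......................
270 ..................kkkkkkkkkkkkkkkkkkkk......................
274 ................kkkkkkkkkkkkkkkkkkkkkkkk....................
278 .........kkkk.kkkkkkkkkkkkkkkkkkkkkkkkkk....................
282 ........kkkkkkkkkkkkkkkkkkkkkkkkkkkkkkk.....................
286 .......kkkkkkkkkkk.kkkkkkkkkkkkkk....k......................
290 .....kkkkkkkkkkkkkkkkkkkkk
[... 1168 characters left out ...]
....................................
366 ............................................................
370 ............................................................
374 ............................................................
378 ............................................................
382 ............................................................
386 ..www.......................................................
390 www.........................................................
70 [[389.0, 323.0], [383.0, 306.0], [378.0, 290.0]]
80 [[380.0, 320.0], [378.0, 305.0], [376.0, 290.0]]
90 [[371.0, 317.0], [373.0, 303.0], [374.0, 289.0]]
100 [[362.0, 312.0], [367.0, 300.0], [373.0, 288.0]]
```

```bash
python3 -m jog '[{"grip":255,"travel":[1.5,-0.25,0.2],"twist":0},{"grip":255,"travel":[0.6,-0.1,0],"twist":0},{"grip":255,"travel":[0,0,-0.9],"twist":0},{"grip":255,"travel":[0,0,0],"twist":0},{"grip":255,"travel":[0,0,0],"twist":0}]' 4
python3 -m jog '[{"grip":255,"travel":[-0.5,0.08,0],"twist":0},{"grip":255,"travel":[-0.5,0.08,0],"twist":0},{"grip":255,"travel":[-0.5,0.08,0],"twist":0},{"grip":255,"travel":[-0.4,0.07,0],"twist":0},{"grip":255,"travel":[0,0,0],"twist":0}]' 3
python3 -m jog '[{"grip":255,"travel":[-0.4,0.07,0],"twist":0},{"grip":255,"travel":[-0.3,0.05,0],"twist":0},{"grip":255,"travel":[0,0,0],"twist":0}]' 3
python3 - <<'E' | grep -E "^(2[89]|3[0-3])|^[789]|^100|G"
from h import *
silfit(cams=("side",))
E
```

```text
time: 21.95
position: [0.4529, 0.1289, 0.134]
tool_rot: [0.997, -0.08, -0.001, 0.0]
ft_force: [0.8, -0.4, -0.6]
grip_width: 0.0299
time: 22.45
position: [0.4337, 0.1321, 0.1345]
tool_rot: [0.997, -0.08, -0.001, 0.0]
ft_force: [0.0, 0.2, -0.8]
grip_width: 0.0299
time: 22.75
position: [0.4274, 0.1333, 0.1346]
tool_rot: [0.997, -0.08, -0.0, 0.0]
ft_force: [-0.0, -0.4, -0.7]
grip_width: 0.0299
side G [377 285] origin 317 245
281 .......kkkkkkkkkkkkkkkkkkkkkkkkkkkkkkkkk....................
285 ......kkkkkkkkkk.kkkkkkkkkkkkkkkkkkkkkk.....................
289 .....kkkkkkkkkkkkk.kkkkkkkkkkkkkk...kk......................
293 ...kkkkkkkkkkkkkkkkkkkkkkkkkkkkkkkk.........................
297 ..kkkkkkkkkkkkkkkkkkkkkkkkk.kkk.kkk.........................
301 .kkkkkkkkkkkkkkkkkkkkkkkkkkkkkkkkkkkkkk.....................
305 kkkkkkkkkkkkkkkkkkkkkkkkkkkkkkkkkkkkkkkk....................
309 kkkkkkkkkkkkkkkkkkkkkkkkkkkkkkkkkkkkkkk.....................
313 kkkkkkkkkkkkkkkkkkkkkkkkkkkk..wwwkkkkk......................
317 kkkkkkkkkkkkkkkkkkkkkkkkkkkk.wwwwkkk........................
321 kkkkkkkkkkkkkkkkkkkkkkkkkkkk.wwwwkk.........................
325 kkkkkkkkkkkkkkkkkkkkkkkkkkkk.wwwwk..........................
329 kkkkkkkkkkkkkkkkkkkkkkkkkkkkkkkkk...........................
333 kkkkkkkkkkkkkkkkkkkkkkkkkkkkkkkk............................
337 ..kkkkkkkkkkkkkkkkkkkkkkkkkkkkk.............................
70 [[391.0, 326.0], [385.0, 309.0], [380.0, 293.0]]
80 [[382.0, 323.0], [380.0, 308.0], [378.0, 293.0]]
90 [[373.0, 320.0], [375.0, 306.0], [377.0, 292.0]]
100 [[364.0, 315.0], [369.0, 303.0], [375.0, 292.0]]
```

```bash
python3 -m jog '[{"grip":255,"travel":[-0.3,0.05,0],"twist":0},{"grip":255,"travel":[-0.3,0.05,0],"twist":0},{"grip":255,"travel":[-0.3,0.05,0],"twist":0},{"grip":255,"travel":[0,0,0],"twist":0}]' 3
python3 - <<'E' | grep -E "^(2[89]|3[0-3])|^[789]|^100|G"
from h import *
silfit(cams=("side",))
print("G top");im=camera("top");o=get_obs();G=o["position"];print("G",G,[(d["at"],d["p"]) for d in search_frame("lamp","top")][:3])
E
```

```text
time: 23.2
position: [0.4182, 0.1348, 0.1345]
tool_rot: [0.997, -0.08, -0.0, 0.0]
ft_force: [0.6, 0.3, -1.0]
grip_width: 0.0304
side G [381 287] origin 321 247
283 .....kkkkkkkkkkkkkkkkkkkkkkkkkkkkkkkkkkk....................
287 ...kkkkkkkkkkkkkk.kkkkkkkkkkkkkkkkkkkkkk....................
291 ..kkkkkkkkkkkkkkkk..kkkkkkkkkkkkkk...kk.....................
295 .kkkkkkkkkkkkkkkkkkkkkkkkkkkkkkkkkk.........................
299 kkkkkkkkkkkkkkkkkkkkkkkkkkk..kk.kkk.........................
303 kkkkkkkkkkkkkkkkkkkkkkkkkkkkkkkkkkkkkk......................
307 kkkkkkkkkkkkkkkkkkkkkkkkkkkkkkkkkkkkk.......................
311 kkkkkkkkkkkkkkkkkkkkkkkkkkk.kkkkkkkk........................
315 kkkkkkkkkkkkkkkkkkkkkkkkkkk...w.kkk.........................
319 kkkkkkkkkkkkkkkkkkkkkkkkkk...ww.kk..........................
323 kkkkkkkkkkkkkkkkkkkkkkkkkk.wwwwkk...........................
327 kkkkkkkkkkkkkkkkkkkkkkkkkkkwwwkk............................
331 kkkkkkkkkkkkkkkkkkkkkkkkkkkkkk..............................
335 kkkkkkkkkkkkkkkkkkkkkkkkkkkkk...............................
339 ..kkkkkkkkkkkkkkkkkkkkkkkkkk................................
70 [[395.0, 327.0], [390.0, 311.0], [384.0, 295.0]]
80 [[386.0, 325.0], [384.0, 310.0], [383.0, 295.0]]
90 [[377.0, 321.0], [379.0, 308.0], [381.0, 294.0]]
100 [[368.0, 317.0], [374.0, 305.0], [379.0, 293.0]]
G top
G [0.41875693 0.13472865 0.13454892] [([0.3535, 0.4929, 0.0242], 0.95)]
```

```bash
python3 -m jog '[{"grip":255,"travel":[0.1,0,-0.2],"twist":0},{"grip":255,"travel":[0,0,-0.2],"twist":0},{"grip":255,"travel":[0,0,-0.2],"twist":0},{"grip":255,"travel":[0,0,0],"twist":0}]' 3
```

```text
time: 23.75
position: [0.4201, 0.1347, 0.1284]
tool_rot: [0.997, -0.08, 0.0, -0.0]
ft_force: [0.1, -0.4, 2.3]
grip_width: 0.0299
```

```bash
python3 -m jog '[{"grip":150,"travel":[0,0,0],"twist":0},{"grip":135,"travel":[0,0,0],"twist":0},{"grip":120,"travel":[0,0,0],"twist":0},{"grip":100,"travel":[0,0,0],"twist":0},{"grip":100,"travel":[0,0,0],"twist":0}]' 3
python3 - <<'E' | grep -E "^(2[89]|3[0-3])|^[789]|^100|G"
from h import *
silfit(cams=("side",),sg=125)
o=get_obs();im,k,T=wrist("w13")
a=im.astype(int);m=(a[:,:,0]>80)&(a[:,:,0]>2.2*a[:,:,1])&(a[:,:,0]>2.2*a[:,:,2]);m[:230]=0;w=np.argwhere(m)[:,::-1];print("G",len(w),w.min(0),w.max(0),o["position"],o["grip_width"])
for p in([.42,.1347,.149],[.405,.137,.149],[.435,.132,.149]):print("G",wproj(k,T,np.array(p)))
E
```

```text
time: 24.25
position: [0.4198, 0.1347, 0.1285]
tool_rot: [0.997, -0.08, -0.0, 0.0]
ft_force: [-0.2, 0.2, -0.0]
grip_width: 0.0508
side G [380 289] origin 320 249
281 ......kkkkkkkk..kkkkkkkkkkkkkkkkkkkkkk......................
285 ....kkkkkkkkkkkkkkkkkkkkkkkkkkkkkkkkkk......................
289 ...kkkkkkkkkkkkkkkkkkkkkkkkkkkkkkkkkkkk.....................
293 ..kkkkkkkkkkkkkkkk.kkkkkkkkkkkkkkkkkkkk.....................
297 kkkkkkkkkkkkkkkkkkkkkkkkkkkkkkkkkkkkk.......................
301 kkkkkkkkkkkkkkkkkkkkkkkkkkk..kk.kkk.k.......................
305 kkkkkkkkkkkkkkkkkkkkkkkkkkkkkkkkkkkkkk......................
309 kkkkkkkkkkkkkkkkkkkkkkkkkkkkkkkkkkkkk.......................
313 kkkkkkkkkkkkkkkkkkkkkkkkkkk.kkkkkkkk........................
317 kkkkkkkkkkkkkkkkkkkkkkkkkkk...w.kkk.........................
321 kkkkkkkkkkkkkkkkkkkkkkkkkkk..ww.kk..........................
325 kkkkkkkkkkkkkkkkkkkkkkkkkk.wwwwkk...........................
329 kkkkkkkkkkkkkkkkkkkkkkkkkkkkkkkk............................
333 kkkkkkkkkkkkkkkkkkkkkkkkkkkkkk..............................
337 .kkkkkkkkkkkkkkkkkkkkkkkkkkkk...............................
70 [[395.0, 331.0], [389.0, 315.0], [384.0, 300.0]]
80 [[385.0, 329.0], [384.0, 314.0], [382.0, 299.0]]
90 [[375.0, 325.0], [378.0, 311.0], [380.0, 298.0]]
100 [[366.0, 320.0], [372.0, 308.0], [377.0, 297.0]]
G 3391 [  8 272] [352 376] [0.41983786 0.13470742 0.12849195] 0.05199139745557439
G [313.83904773 350.0286819 ]
G [314.25074096 381.05660403]
G [314.48746242 315.01223405]
```

```bash
python3 -m jog '[{"grip":60,"travel":[0,0,0],"twist":0},{"grip":40,"travel":[0,0,2],"twist":0},{"grip":20,"travel":[0,0,4],"twist":0},{"grip":0,"travel":[0,0,4],"twist":0},{"grip":0,"travel":[0,0,0],"twist":0},{"grip":0,"travel":[0,0,0],"twist":0}]' 3
python3 - <<'E'
from h import *
o=get_obs();im,k,T=wrist("w14");print(o["position"],o["grip_width"])
a=im.astype(int);m=(a[:,:,0]>80)&(a[:,:,0]>2.2*a[:,:,1])&(a[:,:,0]>2.2*a[:,:,2]);m[:,:220]=0;m[:,420:]=0;m[:200]=0;w=np.argwhere(m)[:,::-1];print(len(w),w.min(0),w.max(0),w.mean(0),wback(k,T,*w.mean(0),.149))
for z in(.149,.104):print(wproj(k,T,[.42,.1347,z]))
print([(d["at"],d["p"]) for d in search_frame("lamp_head","wrist")][:3])
cv2.imwrite("pics/v14.png",np.hstack([im[150:450,200:440],cv2.resize(camera("side")[220:340,320:440],(300,300))])[:,:,::-1])
E
```

```text
time: 24.95
position: [0.4202, 0.1347, 0.2293]
tool_rot: [0.997, -0.08, 0.001, -0.0]
ft_force: [-0.2, 0.3, -0.4]
grip_width: 0.0857
[0.42017251 0.13473421 0.22925581] 0.08571468744608761
1932 [293 225] [338 284] [315.09161491 256.98343685] [0.42305091 0.13404008 0.149     ]
[314.83350984 261.66768264]
[315.02240999 241.30610969]
[([0.4243, 0.1316, 0.1458], 0.9), ([0.4094, 0.4486, 0.0168], 0.82)]
```

View pics/v14.png

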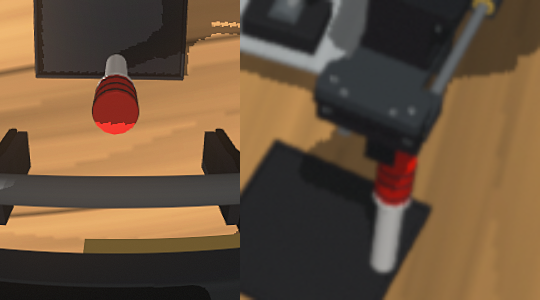

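The lamp stands upright on its foot in the tray, free of the gripper: side crop head (397,175), foot (383,270). Retaking it by the head from above.

```bash
python3 -m jog '[{"grip":0,"travel":[0.05,0,-4],"twist":0},{"grip":0,"travel":[0,0,-4],"twist":0},{"grip":0,"travel":[0,0,-1.7],"twist":0},{"grip":0,"travel":[0,0,0],"twist":0},{"grip":90,"travel":[0,0,0],"twist":0},{"grip":120,"travel":[0,0,0],"twist":0},{"grip":255,"travel":[0,0,0],"twist":0},{"grip":255,"travel":[0,0,0],"twist":0}]' 10
python3 -m jog '[{"grip":255,"travel":[0,0,0],"twist":0},{"grip":255,"travel":[0,0,0],"twist":0},{"grip":255,"travel":[0,0,0],"twist":0},{"grip":255,"travel":[0,0,0],"twist":0}]' 40
```

```text
time: 25.9
position: [0.421, 0.1348, 0.1324]
tool_rot: [0.997, -0.08, 0.001, -0.0]
ft_force: [-1.2, 0.1, -1.0]
grip_width: 0.0628
time: 26.3
position: [0.4204, 0.1347, 0.1316]
tool_rot: [0.997, -0.08, 0.0, -0.0]
ft_force: [0.0, 0.1, 0.2]
grip_width: 0.0309
```

```bash
python3 -m jog '[{"grip":255,"travel":[0,0,1],"twist":0},{"grip":255,"travel":[0,0,4],"twist":0},{"grip":255,"travel":[0,0,4.5],"twist":0},{"grip":255,"travel":[0,0,4.5],"twist":0},{"grip":255,"travel":[0,-4.8,0],"twist":0},{"grip":255,"travel":[0,-4.8,0],"twist":0},{"grip":255,"travel":[0,-4.8,0],"twist":0},{"grip":255,"travel":[0,-4.8,0],"twist":0}]'
python3 -m jog '[{"grip":255,"travel":[0,-4.8,0],"twist":0},{"grip":255,"travel":[0,-4.8,0],"twist":0},{"grip":255,"travel":[0,-4.4,0],"twist":0},{"grip":255,"travel":[3.5,-0.4,0],"twist":0},{"grip":255,"travel":[3.5,0,0],"twist":0},{"grip":255,"travel":[2,0,0],"twist":0},{"grip":255,"travel":[0,0,0],"twist":0},{"grip":255,"travel":[0,0,0],"twist":0}]'
python3 - <<'E'
from h import *
o=get_obs();G=np.array(o["position"]);print(G)
im,k,T=wrist("w15")
g=im.astype(int).max(2)
for p in([.545,-.204,.079],[.52,-.204,.079],[.57,-.204,.079],[.546,-.2022,.04]):print(p,wproj(k,T,p).round(1))
# window: dark region on plate
m=(g<75).astype(np.uint8);n,l,st,c=cv2.connectedComponentsWithStats(m)
for i in range(1,n):
    if 300<st[i,4]<20000:print(st[i],c[i].round(1))
s=camera("side");a=s.astype(int)
for sg in(125,):
    for e in(85,90,95):
        E=np.radians(e);ax=np.array([np.cos(E),-.17*np.cos(E),np.sin(E)]);print(e,[proj("side",G-[0,0,.003]+(q-.125)*ax).round(1).tolist() for q in(0,.05,.096)])
u=proj("side",G-[0,0,.128]).astype(int);y0,x0=u[1]-40,u[0]-25;b=a[y0:u[1]+10,x0:u[0]+25]
ch=np.full(b.shape[:2],'.');ch[(b[:,:,0]>80)&(b[:,:,0]>2*b[:,:,1])]='R';ch[(b.min(2)>120)&(b.max(2)-b.min(2)<30)]='w';ch[b.max(2)<75]='k'
print(x0);print("\n".join(f"{y0+3*i} "+"".join(q) for i,q in enumerate(ch[::3])))
E
```

```text
time: 27.1
position: [0.4199, -0.0587, 0.2724]
tool_rot: [0.997, -0.08, 0.001, 0.0]
ft_force: [0.8, 0.3, -1.3]
grip_width: 0.029
time: 27.9
position: [0.5095, -0.2008, 0.2714]
tool_rot: [0.997, -0.08, -0.001, -0.0]
ft_force: [-1.0, 0.7, -0.7]
grip_width: 0.0294
[ 0.50953199 -0.20075171  0.27137321]
[0.545, -0.204, 0.079] [312.4 181. ]
[0.52, -0.204, 0.079] [316.8 207.9]
[0.57, -0.204, 0.079] [307.9 153.7]
[0.546, -0.2022, 0.04] [310.9 175.3]
[ 401  140   58   62 1694] [428.2 167.1]
[ 286  153   54   53 2258] [312.3 179.1]
85 [[384.1, 162.2], [384.3, 144.7], [384.6, 127.7]]
90 [[379.6, 160.8], [381.6, 143.8], [383.5, 127.4]]
95 [[375.1, 159.1], [378.8, 142.8], [382.4, 127.0]]
354
120 ..............kkkkkkkkkkkkkkkkkkkkkkkkkkk.........
123 ..............kkk.....kkkkkkkkkkkkkkkRR...........
126 .............kk.......kkkkkkkkkkkkkRR.............
129 ...........kkk.........kkkkkkkkkkRRRR.............
132 wwwwwww....k......................................
135 wwwww...............k.............................
138 www.............................www...............
141 wwww............k...kkk........www................
144 wwwwww.......kkkkkkkk.........wwww................
147 wwww..........kkkkkkkkkk.....wwww.....wwwww.......
150 ww..................kkkk.....wwww.....wwwwwwwwwwww
153 .............................wwww.....wwwwwwwwwwww
156 ............................wwww....wwwwwwwwwwwwww
159 .........................wwwwwwwwwwwwwwwwwwwwwwwww
162 ........................wwwwwwwwwwwwwwwwwwwwwwwwww
165 wwww........................wwwwwwwwwwwwwwwwwwwwww
168 wwwwwwwwwwww.................wwwwwwwwwwwwwwwwwww..
```

```bash
python3 -m jog '[{"grip":255,"travel":[2.6,-0.1,0],"twist":0},{"grip":255,"travel":[1.05,0,0],"twist":0},{"grip":255,"travel":[0,0,0],"twist":0},{"grip":255,"travel":[0,0,-3],"twist":0},{"grip":255,"travel":[0,0,-3],"twist":0},{"grip":255,"travel":[0,0,-2.5],"twist":0},{"grip":255,"travel":[0,0,0],"twist":0},{"grip":255,"travel":[0,0,0],"twist":0}]'
python3 -m jog '[{"grip":255,"travel":[0,0,-0.5],"twist":0},{"grip":255,"travel":[0,0,-0.5],"twist":0},{"grip":255,"travel":[0,0,-0.3],"twist":0},{"grip":255,"travel":[0,0,-0.3],"twist":0},{"grip":255,"travel":[0,0,-0.2],"twist":0},{"grip":255,"travel":[0,0,0],"twist":0}]'
```

```text
time: 28.8
position: [0.5462, -0.2022, 0.1868]
tool_rot: [0.997, -0.08, -0.001, -0.0]
ft_force: [0.1, -0.7, -0.0]
grip_width: 0.0289
time: 29.4
position: [0.5467, -0.2022, 0.1682]
tool_rot: [0.997, -0.08, -0.0, -0.0]
ft_force: [0.2, -0.4, -0.5]
grip_width: 0.0289
```

Still no contact at the block's top height. Continuing down gently.

```bash
python3 -m jog '[{"grip":255,"travel":[0,0,-0.2],"twist":0},{"grip":255,"travel":[0,0,-0.2],"twist":0},{"grip":255,"travel":[0,0,-0.2],"twist":0},{"grip":255,"travel":[0,0,0],"twist":0}]'
```

```text
time: 29.8
position: [0.5467, -0.2022, 0.1622]
tool_rot: [0.997, -0.08, -0.0, -0.0]
ft_force: [-0.4, -0.1, -0.9]
grip_width: 0.0293
```

```bash
python3 -m jog '[{"grip":255,"travel":[0,0,-0.5],"twist":0},{"grip":255,"travel":[0,0,-0.5],"twist":0},{"grip":255,"travel":[0,0,-0.4],"twist":0},{"grip":255,"travel":[0,0,0],"twist":0}]'
python3 -m jog '[{"grip":255,"travel":[0,0,-0.4],"twist":0},{"grip":255,"travel":[0,0,-0.3],"twist":0},{"grip":255,"travel":[0,0,-0.2],"twist":0},{"grip":255,"travel":[0,0,0],"twist":0}]'
```

```text
time: 30.2
position: [0.5464, -0.202, 0.1476]
tool_rot: [0.997, -0.08, -0.001, -0.0]
ft_force: [0.6, 0.3, -0.7]
grip_width: 0.0289
time: 30.6
position: [0.5467, -0.2021, 0.1392]
tool_rot: [0.997, -0.08, -0.0, -0.0]
ft_force: [-0.9, 0.2, -0.5]
grip_width: 0.0294
```

```bash
python3 -m jog '[{"grip":255,"travel":[0,0,-0.1],"twist":0},{"grip":255,"travel":[0,0,-0.1],"twist":0},{"grip":255,"travel":[0,0,0],"twist":0}]'
python3 -m jog '[{"grip":255,"travel":[0,0,-0.1],"twist":0},{"grip":255,"travel":[0,0,-0.1],"twist":0},{"grip":255,"travel":[0,0,0],"twist":0}]'
```

```text
time: 30.9
position: [0.5471, -0.2024, 0.1379]
tool_rot: [0.997, -0.08, 0.0, 0.0]
ft_force: [-0.8, 0.9, 0.8]
grip_width: 0.0292
time: 31.2
position: [0.5476, -0.2026, 0.1378]
tool_rot: [0.997, -0.08, 0.001, 0.0]
ft_force: [-0.9, 1.1, 11.4]
grip_width: 0.0292
```

Seated: it stops at TCP z=0.1378 against 11 N, where 0.138 was predicted. Releasing with a partial opening and rising.

```bash
python3 -m jog '[{"grip":255,"travel":[0,0,0.2],"twist":0},{"grip":140,"travel":[0,0,0],"twist":0},{"grip":110,"travel":[0,0,0],"twist":0},{"grip":100,"travel":[0,0,0],"twist":0},{"grip":100,"travel":[0,0,0],"twist":0},{"grip":100,"travel":[0,0,0],"twist":0},{"grip":100,"travel":[0,0,1],"twist":0},{"grip":100,"travel":[0,0,2],"twist":0}]' 5
python3 -m jog '[{"grip":100,"travel":[0,0,4],"twist":0},{"grip":100,"travel":[0,0,4],"twist":0},{"grip":100,"travel":[0,0,2],"twist":0},{"grip":255,"travel":[-4.5,0,0],"twist":0},{"grip":255,"travel":[-4.5,0,0],"twist":0},{"grip":255,"travel":[-4,0,0],"twist":0},{"grip":255,"travel":[0,0,0],"twist":0},{"grip":255,"travel":[0,0,0],"twist":0}]'
python3 - <<'E'
from h import *
o=get_obs();print(o["time"],o["position"])
for c in("side","top","wrist"):
    im,k,T=wrist("w16") if c=="wrist" else (camera(c),0,0)
    cv2.imwrite(f"pics/{c}16.png",im[:,:,::-1])
    for t in("lamp_head","switch_tip"):print(c,t,[(np.round(d["at"],3).tolist(),round(d["p"],2)) for d in search_frame(t,c)][:3])
    a=im.astype(int);m=((a[:,:,0]>110)&(a[:,:,0]>2.8*a[:,:,1])&(a[:,:,0]>2.8*a[:,:,2])).astype(np.uint8);n,l,st,ce=cv2.connectedComponentsWithStats(m)
    for i in range(1,n):
        if st[i,4]>40 and st[i,4]<9000:print(st[i],ce[i].round(1))
    for nm,p in(("lamptop",[.547,-.203,.155]),("head",[.547,-.203,.133]),("ballOff",[.5537-.026,-.025,.149]),("ballOn",[.5537+.026,-.025,.149])):print(nm,(wproj(k,T,p) if c=="wrist" else proj(c,p)).round(1))
E
```

```text
time: 32.0
position: [0.5459, -0.2018, 0.1669]
tool_rot: [0.997, -0.08, -0.002, -0.001]
ft_force: [0.2, -0.0, 0.5]
grip_width: 0.0528
time: 32.8
position: [0.4168, -0.2026, 0.2685]
tool_rot: [0.997, -0.081, 0.001, 0.0]
ft_force: [0.8, 0.8, -0.2]
grip_width: 0.021
32.8 [ 0.41676754 -0.20257741  0.26852544]
side lamp_head [([0.408, 0.457, 0.019], 0.8), ([0.542, -0.191, 0.128], 0.73), ([0.533, -0.02, 0.16], 0.44)]
side switch_tip [([0.519, -0.158, 0.08], 0.73), ([0.791, 0.024, 0.004], 0.39)]
[360 150  13  22 197] [365.3 159.9]
[343 204  12  12 114] [348.5 209.6]
[ 149  450   88   30 2124] [191.5 466.7]
lamptop [364.2 152.7]
head [363.6 160. ]
ballOff [350.6 210.7]
ballOn [326.9 205. ]
top lamp_head [([0.352, 0.498, 0.024], 0.88), ([0.542, -0.192, 0.153], 0.58)]
top switch_tip [([0.536, -0.028, 0.156], 0.45)]
[  24  195   95   73 5177] [ 70.6 230.9]
[423 264  13  14 130] [428.6 270.6]
[341 270   9  10  71] [344.8 274.5]
lamptop [428.6 268.9]
head [426.3 269. ]
ballOff [344.7 276.2]
ballOn [345.1 251.8]
wrist lamp_head [([0.542, -0.205, 0.15], 0.59)]
wrist switch_tip [([0.54, -0.033, 0.158], 0.95)]
[ 264   45   43   42 1368] [285.   65.3]
[ 56 124  25  31 615] [ 68.3 139.1]
lamptop [284.6  62.9]
head [287.1  68.4]
ballOff [ 73.9 147. ]
ballOn [64.4 86. ]
```

```bash
python3 -c "
from h import *
print(back('side',348.5,209.6,.149),back('top',344.8,274.5,.149))"
python3 -m jog '[{"grip":255,"travel":[0,4.5,0],"twist":0},{"grip":255,"travel":[0,4.5,0],"twist":0},{"grip":255,"travel":[0,4.5,0],"twist":0},{"grip":255,"travel":[2,4,0],"twist":0},{"grip":255,"travel":[3,0,-3.3],"twist":0},{"grip":255,"travel":[0,0,-4],"twist":0},{"grip":255,"travel":[0,0,-3],"twist":0},{"grip":255,"travel":[0,0,0],"twist":0}]' 20
```

```text
[ 0.5327039  -0.02664375  0.149     ] [ 0.53127925 -0.02516022  0.149     ]
time: 34.05
position: [0.4644, -0.0262, 0.1612]
tool_rot: [0.997, -0.08, -0.005, -0.001]
ft_force: [-1.0, 0.2, -0.6]
grip_width: 0.0005
```

```bash
python3 -m jog '[{"grip":255,"travel":[2,0,0],"twist":0},{"grip":255,"travel":[1.5,0,0],"twist":0},{"grip":255,"travel":[1,0,0],"twist":0},{"grip":255,"travel":[1,0,0],"twist":0},{"grip":255,"travel":[1,0,0],"twist":0},{"grip":255,"travel":[1,0,0],"twist":0},{"grip":255,"travel":[0.8,0,0],"twist":0},{"grip":255,"travel":[0,0,0],"twist":0}]'
python3 -m jog '[{"grip":255,"travel":[0.5,0,0],"twist":0},{"grip":255,"travel":[0.4,0,0],"twist":0},{"grip":255,"travel":[0,0,0],"twist":0}]'
```

```text
time: 34.85
position: [0.5515, -0.0275, 0.1645]
tool_rot: [0.997, -0.08, 0.001, 0.0]
ft_force: [-0.5, 0.2, -0.0]
grip_width: 0.0003
time: 35.15
position: [0.5571, -0.0271, 0.164]
tool_rot: [0.997, -0.08, -0.003, -0.0]
ft_force: [-4.3, -0.7, 1.7]
grip_width: 0.0007
```

```bash
python3 -m jog '[{"grip":255,"travel":[0.3,0,0],"twist":0},{"grip":255,"travel":[0.3,0,0],"twist":0},{"grip":255,"travel":[0,0,0],"twist":0}]'
python3 -m jog '[{"grip":255,"travel":[-1.5,0,0],"twist":0},{"grip":255,"travel":[-3,0,0],"twist":0},{"grip":255,"travel":[-4,0,3],"twist":0},{"grip":255,"travel":[-3,0,3],"twist":0},{"grip":255,"travel":[0,4,2],"twist":0},{"grip":255,"travel":[0,4,0],"twist":0},{"grip":255,"travel":[0,0,0],"twist":0}]'
python3 - <<'E'
from h import *
for c in("side","top"):
    im=camera(c);cv2.imwrite(f"pics/{c}17.png",im[:,:,::-1])
    a=im.astype(int);m=((a[:,:,0]>110)&(a[:,:,0]>2.8*a[:,:,1])&(a[:,:,0]>2.8*a[:,:,2])).astype(np.uint8);n,l,st,ce=cv2.connectedComponentsWithStats(m)
    for i in range(1,n):
        if 40<st[i,4]<1000:print(c,st[i],ce[i].round(1),back(c,*ce[i],.149))
    for t in("pot_left","cloche","scoop"):print(t,[(np.round(d["at"],3).tolist(),round(d["p"],2)) for d in search_frame(t,c)][:3])
E
```

```text
time: 35.45
position: [0.558, -0.0266, 0.1637]
tool_rot: [0.997, -0.079, -0.008, -0.0]
ft_force: [-14.1, -2.0, 8.3]
grip_width: 0.0004
time: 36.15
position: [0.4505, 0.0559, 0.246]
tool_rot: [0.997, -0.078, 0.002, -0.001]
ft_force: [-0.4, -0.1, -0.8]
grip_width: 0.0005
side [360 150   9   9  55] [363.8 153.9] [ 0.54837946 -0.20567515  0.149     ]
side [323 200  10  11  89] [327.5 204.7] [ 0.57874547 -0.02619196  0.149     ]
pot_left [([0.563, -0.105, 0.105], 0.76)]
cloche [([0.765, 0.267, 0.097], 0.78)]
scoop [([0.794, 0.023, 0.006], 0.73), ([0.464, 0.348, 0.006], 0.41)]
top [342 248  10  10  78] [346.5 252.4] [ 0.57840685 -0.02783548  0.149     ]
top [422 264  14  13 132] [428.6 270.2] [ 0.54437283 -0.20433074  0.149     ]
pot_left [([0.55, -0.111, 0.098], 0.76)]
cloche [([0.767, 0.228, 0.112], 0.73), ([0.539, -0.181, 0.079], 0.72)]
scoop [([0.792, 0.028, 0.003], 0.9), ([0.579, -0.025, 0.155], 0.54)]
```

```bash
python3 - <<'E'
from h import *
for f in("side0","side17","top0","top17"):
    a=cv2.imread(f"pics/{f}.png").astype(int);g=(a[:,:,1]>a[:,:,2]*1.2)&(a[:,:,1]>a[:,:,0]*1.1)&(a[:,:,1]>60)
    n,l,st,ce=cv2.connectedComponentsWithStats(cv2.dilate(g.astype(np.uint8),np.ones((9,9))))
    print(f,[(ce[i].round(1).tolist(),int(st[i,4])) for i in range(1,n) if st[i,4]>250])
o=get_obs();print(o["time"],o["ft_force"])
hand_in()
E
```

```text
side0 [([380.0, 140.6], 620), ([351.4, 195.0], 677)]
side17 [([348.4, 192.4], 496)]
top0 [([382.0, 268.1], 710), ([472.4, 275.9], 850)]
top17 [([381.8, 267.5], 681), ([472.4, 275.9], 850)]
36.55 [-0.28262958  0.47933385 -0.2264789 ]
the job is handed in; nothing more can be done
```

The job is handed in at about 36.6 s: the lamp is seated in the hidden socket and the switch is fully on. The arm was clear and touching nothing.

**What I did**
- **Off the rest:** I took the lamp by its stem. The gripper cannot tilt, so I tried to turn the lamp upright by levering it on the rack's edges.
- **A drop:** on the second lever it slipped out of the jaws and fell flat on the table behind the rack. Nothing else was disturbed and nothing left the table.
- **In the tray:** I picked it up again by the head, so its weight swung it nearly upright. I finished the turn against the tray rim, stood it on its foot and let go. The last picture I viewed showed it upright and free.
- **Into the socket:** I took it again from above by the red head and lowered it through the window. It dropped in at my first position, chosen from faint wrist-camera views of the hole, so no feeling around was needed.
- **Switch:** with the lamp seated and released, I pushed the switch over with closed fingers until it stopped.

**Last checks**
- **Lamp:** the foot met the floor at the predicted depth (tool centre at z = 0.1378 m, predicted 0.138) with 11 N. After release, all three cameras put the head where a seated, upright lamp should be, within about 3 pixels.
- **Switch:** both cameras put the ball at x ≈ 0.5785 m, where fully on would be about 0.5795. It held against 14 N at the end.
- **Other things:** the cloche and scoop read the same as at the start, within the networks' accuracy. In the top camera both pots are within a pixel of where they were.
- **Disagreements:** in the last side view the left pot read about 3 pixels (14 mm by the network) off, probably because the ball now covers a different part of it. My green-leaf check did not find the right pot there. The top camera does not support either as a real move.

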